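Load an altimeter vacuum test chamber, clamp its lid and pump it down

TASK

Load the vacuum test chamber: stand every small altimeter from the counter dial up on the chamber floor, leaving the big airspeed indicator, the brass union and the screwdriver as they lie. Then close the lid and turn its thumbscrew clockwise until it seats, stopping when the resistance rises: snug, not overtightened. With the lid clamped, give the pump lever at least two full strokes, each right down to its stop and then all the way back up on its spring.

Things in the scene. Friction and masses are not known exactly. Their poses are not given: they have to be found in the camera images.
- altimeter1: Small matte black altimeter 1, round, 50 mm tall, 0.24 kg, standing dial up on its flat back: case 56 mm diameter and 38 mm tall, above it a bezel 60 mm diameter and 12 mm thick; two white needles and a small setting knob (3 mm above the bezel). Origin at the centre of its underside, z up out of the dial. Absent in some runs.
- altimeter2: Small matte black altimeter 2, round, 50 mm tall, 0.24 kg, standing dial up on its flat back: case 56 mm diameter and 38 mm tall, above it a bezel 60 mm diameter and 12 mm thick; two white needles and a small setting knob (3 mm above the bezel). Origin at the centre of its underside, z up out of the dial. Absent in some runs.
- altimeter3: Small matte black altimeter 3, round, 50 mm tall, 0.24 kg, standing dial up on its flat back: case 56 mm diameter and 38 mm tall, above it a bezel 60 mm diameter and 12 mm thick; two white needles and a small setting knob (3 mm above the bezel). Origin at the centre of its underside, z up out of the dial. Absent in some runs.
- tester: Vacuum test set, fixed to the counter on an aluminium base plate (215 x 385 mm, 12 mm thick): grey chamber with a lid, and a hand pump beside it centred at y = +0.19 m. Origin on the counter under the centre of the chamber; x points away from the robot towards the lid hinge, y towards the pump, z up.
- chamber_floor (a point): Centre of the chamber's floor, 20 mm above the counter, axes as the tester's. Open grey box, inside 125 mm (x) by 240 mm (y); walls 10 mm thick, rim with gasket 80 mm above the counter. Three altimeters fit side by side along y. A screw boss stands outside the middle of the near wall.
- lid (a joint): Clear flat lid of the chamber with an aluminium edge, 151 mm from hinge to near edge, 260 mm wide, 10 mm thick, hinged on the chamber's far rim. 0 = shut flat on the rim, 1.57 = upright; starts open at 1.6 to 1.85 rad, leaning a little away. Stiff friction hinge (about 0.6 N m): stays where it is left.
- lid_hinge (a point): Middle of the lid's hinge axis, on the lid's underside, at x = 0.0725 m, y = 0, z = 0.080 m of the tester; the axis runs along the tester's y. Fixed.
- lid_front (a point): Middle of the lid's near edge, on its upper (outer) face, 151 mm from the hinge; moves with the lid (x from the near edge to the hinge, z out of the outer face). A 46 mm wide lug that carries the thumbscrew projects 28 mm past the edge here.
- thumbscrew (a joint): Turn of the captive knurled thumbscrew, rad; grows clockwise seen from above with the lid shut. Starts at 0 to 1.5 and turns easily (drag 0.08 N m) up to 5.5, where it is seated. Stays where it is left.
- seat_give (a joint): How far, rad, the thumbscrew is being turned past its seat: 0 while it runs free; past the seat the clamp washer yields and the resistance rises from 0.1 N m by 0.8 N m per rad, springing back on release. More than 0.5 rad is overtightened.
- screw_head (a point): Centre of the thumbscrew's knurled steel head (36 mm diameter, 22 mm tall), on its axis, in the lid's front lug; z along the axis, out of the lid's outer face. Below the head a 22 mm diameter collar, 12 mm tall, stands on the lug, whose face is 23 mm below this point. With the lid shut the point is 114 mm above the counter.
- pump_lever (a joint): Hand pump lever, rad. 0 = raised rest position, 0.8 = pushed down to its stop. A spring brings it back up (about 4 N at the grip to start it, 8 N at the stop).
- lever_grip (a point): Centre of the lever's black cross bar grip, 24 mm diameter, 70 mm long along the tester's y; 150 mm from the pivot on the robot's side of it. At rest it is 188 mm above the counter, at the stop about 73 mm.
- lever_pivot (a point): The lever's pivot axis (along the tester's y), at x = 0.060 m, y = 0.19 m, z = 0.110 m of the tester. At rest the lever rises 0.55 rad above level from here towards the robot. Fixed.
- airspeed: Big matte black airspeed indicator, 84 mm across and 70 mm tall, one needle, dial up; a bystander. Origin at the centre of its underside.
- union: Brass union fitting lying along its x, 68 mm long, 31 mm high hexagon in the middle; a bystander. Origin at the centre of its underside.
- screwdriver: Screwdriver lying along its x, about 200 mm long, handle to -x; a bystander. Origin at the middle of its underside.
There are look-alikes about, which are no part of the job. Leave any brown look-alike of the altimeter3 alone.

How it is judged (in metres and radians):
On the way, in this order (a step that is already met when the one before it is completed fails the run):
1. every altimeter stands dial up on the chamber floor, released (x of altimeter1 in the frame of tester between -0.037 and 0.037 m and y of altimeter1 in the frame of tester between -0.095 and 0.095 m and z of altimeter1 in the frame of tester between 0.014 and 0.026 m and angle between each of altimeter1, altimeter2, altimeter3's own z axis and vertical below 0.12 rad and linear speed of each of altimeter1, altimeter2, altimeter3 below 0.03 m/s and contact force between the fingers and altimeter1 below 0.2 N and x of altimeter2 in the frame of tester between -0.037 and 0.037 m and y of altimeter2 in the frame of tester between -0.095 and 0.095 m and z of altimeter2 in the frame of tester between 0.014 and 0.026 m and contact force between the fingers and altimeter2 below 0.2 N and x of altimeter3 in the frame of tester between -0.037 and 0.037 m and y of altimeter3 in the frame of tester between -0.095 and 0.095 m and z of altimeter3 in the frame of tester between 0.014 and 0.026 m and contact force between the fingers and altimeter3 below 0.2 N), for 0.2 s.
2. the lid is shut (value of joint lid below 0.035 rad), for 0.2 s.
3. the thumbscrew is seated (value of joint lid below 0.035 rad and value of joint thumbscrew above 5.43 rad), for 0.2 s.
4. first stroke: pump lever at its stop (value of joint pump_lever above 0.74 rad), for 0.05 s.
5. lever back up (value of joint pump_lever below 0.08 rad), for 0.1 s.
6. second stroke: pump lever at its stop (value of joint pump_lever above 0.74 rad), for 0.05 s.
At the end, for the whole second after the job is handed in: Every altimeter stands dial up (within 0.12 rad) at rest on the chamber floor, the lid is shut (within 0.035 rad), the thumbscrew is seated (turned to at least 5.43 rad), and after at least two full strokes the pump lever is back up (below 0.08 rad) (all of step 1 and all of step 3 and value of joint pump_lever below 0.08 rad); the robot touches nothing.
It fails at once if the thumbscrew is overtightened (turned more than 0.5 rad past its seat) (value of joint seat_give above 0.5 rad).
It fails at once if the airspeed indicator, the union or the screwdriver is moved more than 30 mm (distance of any of airspeed, union, screwdriver from where it was at the start of the episode above 0.03 m).
Of altimeter1, altimeter2, altimeter3 only 2 to 3 are there at a start; the rules pass over those that are not, and their reading is None.
At some moment in a run one of altimeter1, altimeter2, altimeter3 may be knocked a few centimetres aside while the robot is not near it.
It also fails if it takes over 200 s, if anything falls off the work surface, if the arm or the gripper's body presses on something with over 40 N, if the wrist force passes 120 N, or if a joint passes its speed limit or range.

ROBOT

A 6-joint arm with a two-finger parallel gripper is mounted at the origin on the work surface. World frame = base frame: x ahead of the robot, y to its left, z up, the work surface at z = 0. Lengths are in m, angles in degrees, forces in N, time in s.
With the tool pointing down it reaches from about 0.25 to 0.725 m from the base axis. Payload 9.7 kg.
Tool frame: the origin (TCP) lies on the centre line of the jaws, within the pads' length; the fingertips stand 17 mm ahead of it and the grasp point (between the pads) lies 2 mm behind it (bot.nose_length is the distance from the TCP to the fingertips, in m); x points along the fingers, y is the direction in which the jaws open and shut, and the axes are right-handed (so a half turn about x gives the same grasp; the last joint's range is limited). The gripper opens to 85 mm and grips with 20 to 120 N. Pads are 22 mm wide; open, the fingers measure 114 mm over their backs; the gripper's body (76 mm by 85 mm) begins 54 mm behind the grasp point. The pads swing forward as they close: fully open they stand 13 mm farther back than shut.
Start: joints at [73.682, 4.979, 10.078, 95.1, 0, 90], TCP at [0.155, 0.528, 0.248] pointing down, gripper open.
Joint ranges: [-179.16, 179.16], [-48.56, 103.87], [-65.8, 70.77], [-126.05, 130.52], [-82.76, 87.17], [-180, 180]. Speed limits (degrees/s): [127.2, 127.2, 147.25, 180, 180, 180].

INTERFACE

Orientations are given as [roll, pitch, yaw] about the fixed x, y, z axes, in that order (R = Rz(yaw) Ry(pitch) Rx(roll)).
In Python, from workcell import bot, viewer, ticket gives the robot as it stands.
- The arm moves only by the tool jog_arm, never from a script. Its argument "deltas" is a list of rows, each an object of numbers: "fingers": the opening, from 0 (shut) to 1 (fully open); "x", "y", "z": the shift along the world's x, y, z in mm; "twist": the turn about the world's z in degrees. A call has 1 to 10 rows; each row is the pose to reach, as a shift and turn from the pose measured when the call began; what a row does not reach only later rows make up. A row lasts 1/10 s, in which the tool goes at most 50 mm and 8.59 degrees, less where a joint would pass 70% of its speed; a pose out of reach is approached as far as the arm can. A call with a gripper value outside its range is refused whole. The fingers move at their own pace and stop on an object; "grip_force" is the grip in N (left out, the last holds). Time passes only in rows, so rows that repeat a pose let the fingers close. It gives the time, the measured TCP pose, the force and the opening at its end, in the units of the state.
- bot.get_obs(): the state, without advancing time (a new reading comes with each control period).
- viewer.camera(name): name is "side" or "top"; returns a dict with "image" (420x560x3 uint8, red, green, blue), "fovy" (degrees; the focal length in pixels is half the picture's height over the tangent of half this angle, whatever the lens; pixels are square), "cx", "cy" (the principal point, pixels), "D" ([k1, k2, p1, p2, k3] as OpenCV has them; the pictures are not rectified), "world_to_cam" (4x4, takes a point from world to camera coordinates). Camera axes: x right, y down, z forward; pixel columns grow to the right and rows downward; lengths in m; the calibration is good to about 2 mm. A picture is of the moment at which its call begins. There is no depth.
- ticket.job_done(): hands the job in, once; it reports no verdict.
The state is a dict: "time": time; "q": joint angles; "qd": joint speeds; "joint_efforts": joint torques, N m; "ee_pos": TCP position; "tcp_rot": TCP orientation; "wrist_force": force on the tool from outside, world axes, zero at the start; "torque": the same for the moment, N m; "opening": finger opening in m.
Only numpy, scipy, OpenCV 4.12 (cv2) and the standard library are available. Lean on these libraries where they do the work, as an engineer would, in place of code of your own. Each camera call takes 0.05 s, during which the arm holds its last target.

## Working session

There is one attempt and no reset: what is moved stays moved. The work goes in short steps, Python scripts to look and compute and a tool call to move; the robot and the scene stay as the last step left them, time stands still between calls to the robot, and variables do not carry over. Pictures are saved under pics/ and viewed, and the job is handed in when it is done.

Besides the shell and the picture viewer there is one more tool, called after ">>>" by a JSON object that holds its "api" and its "payload". jog_arm: Moves the arm, as the interface text tells. Its arguments: {"type":"object","properties":{"deltas":{"type":"array"},"grip_force":{"type":"number"}},"required":["deltas"]}

```bash
ls; mkdir -p pics
cat > h.py <<'E'
import numpy as np, cv2, json
from workcell import bot, viewer, ticket
def cam(n):
    c=viewer.camera(n); h,w=c["image"].shape[:2]
    f=h/2/np.tan(np.radians(c["fovy"])/2)
    c["K"]=np.array([[f,0,c["cx"]],[0,f,c["cy"]],[0,0,1]]); c["Dn"]=np.array(c["D"],float); c["T"]=np.array(c["world_to_cam"])
    return c
def ray(c,u,v):
    p=cv2.undistortPoints(np.array([[[u,v]]],float),c["K"],c["Dn"])[0,0]
    R=c["T"][:3,:3];t=c["T"][:3,3]
    return -R.T@t, R.T@np.array([p[0],p[1],1])
def onz(c,u,v,z):
    o,d=ray(c,u,v); return o+d*(z-o[2])/d[2]
def proj(c,P):
    P=np.array(P,float).reshape(-1,3)
    return cv2.projectPoints(P,cv2.Rodrigues(c["T"][:3,:3])[0],c["T"][:3,3],c["K"],c["Dn"])[0].reshape(-1,2)
def save(c,name,crop=None,s=1):
    im=c["image"][:,:,::-1]
    if crop: im=im[crop[1]:crop[3],crop[0]:crop[2]]
    cv2.imwrite("pics/"+name,cv2.resize(im,None,fx=s,fy=s,interpolation=cv2.INTER_CUBIC))
E
python3 - <<'E'
from h import *
for n in ("top","side"):
    c=cam(n); save(c,n+"0.png",s=1.42); print(n,c["fovy"],c["D"],(-c["T"][:3,:3].T@c["T"][:3,3]).round(3))
print(bot.get_obs())
E
```

```text
pics
top 44.072077607052556 [0.00951193 0.         0.         0.         0.        ] [0.336 0.068 1.494]
side 47.98349573683703 [0.02708582 0.         0.         0.         0.        ] [-0.182 -0.804  0.903]
{'time': 0.1, 'q': array([7.36815678e+01, 5.01024979e+00, 1.00395877e+01, 9.50979792e+01,
       2.17487614e-03, 8.99990613e+01]), 'qd': array([ 0.00656272, -0.08394658,  0.10615887,  0.0163527 , -0.0615136 ,
       -0.04035413]), 'joint_efforts': array([ 2.83150021e-04, -5.21561980e+01,  4.65654945e+01,  1.59635145e-02,
        2.29411285e-05,  1.33365131e-05]), 'ee_pos': array([0.15447979, 0.52768572, 0.24763718]), 'tcp_rot': array([ -91.8157265 ,   89.9313242 , -108.13322132]), 'wrist_force': array([ 0.1723239 ,  0.23810274, -0.35552109]), 'torque': array([-0.0553201 ,  0.01749293, -0.02549193]), 'opening': 0.08564956121014695}
```

View pics/top0.png

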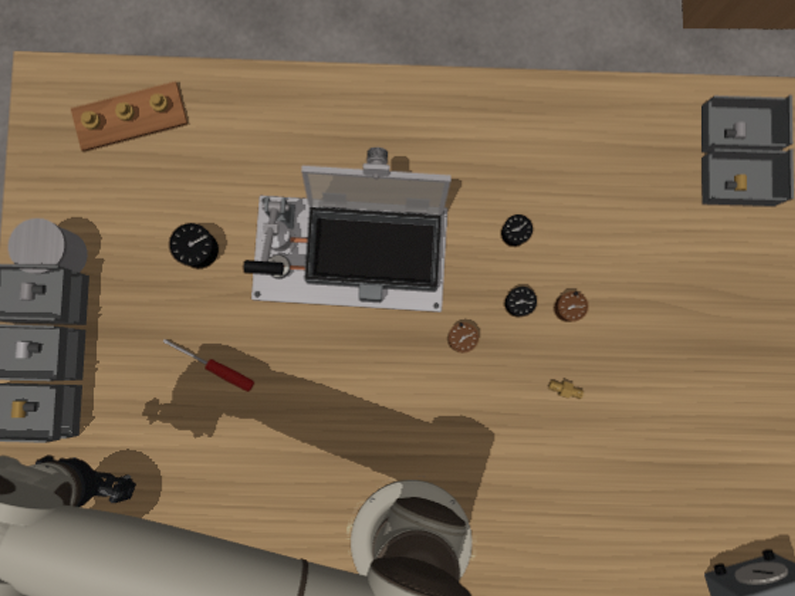

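View pics/side0.png

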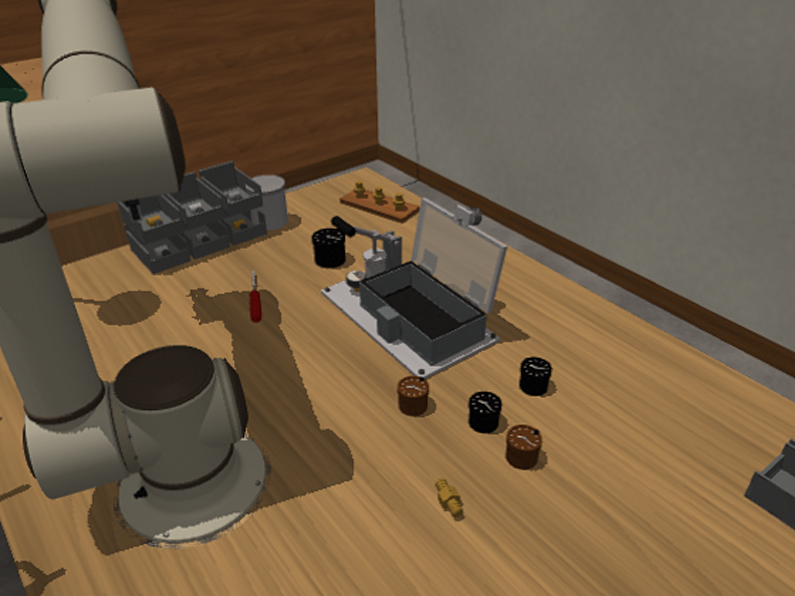

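Run:
```python
from h import *
c=cam("top"); save(c,"crop1.png",(300,140,430,290),4)
save(c,"crop2.png",(165,90,335,230),4.5)
g=c["image"].max(2)
m=((g<45)).astype(np.uint8)
n,l,s,ce=cv2.connectedComponentsWithStats(m)
for i in range(1,n):
    if 60<s[i][4]<3000: print(s[i],ce[i].round(1),onz(c,*ce[i],0.05).round(4))
```

```text
[550  69   6  33  63] [553.8  84. ] [ 0.8639 -0.7379  0.05  ]
[353 151  22  22 298] [363.5 162.1] [ 0.6203 -0.1927  0.05  ]
[120 157  34  32 715] [136.3 173.1] [0.5699 0.4446 0.05  ]
[172 183  28  11 228] [185.3 188. ] [0.5319 0.3061 0.05  ]
[ 39 189  23  39 361] [ 51.6 208.8] [0.4628 0.6725 0.05  ]
[356 202  22  21 280] [366.2 212. ] [ 0.479 -0.202  0.05 ]
[ 36 231  12  37 194] [ 43.2 249.3] [0.3502 0.6882 0.05  ]
[ 51 232   9  35 159] [ 56.2 248.6] [0.3532 0.6531 0.05  ]
[  0 271  50  40 269] [ 36.8 294. ] [0.2284 0.6975 0.05  ]
[ 47 271  11  36 170] [ 53.4 287.7] [0.2465 0.6536 0.05  ]
[ 25 321  70  36 913] [ 65.4 338.6] [0.1106 0.6126 0.05  ]
[  0 335  11  13 102] [  4.1 342.1] [0.0976 0.776  0.05  ]
[ 39 339  12  17 126] [ 45.2 346.8] [0.0876 0.6652 0.05  ]
[279 350  48  20 455] [302.9 358.9] [ 0.0712 -0.0337  0.05  ]
[ 262  376   69   44 1729] [295.9 398.8] [-0.0351 -0.017   0.05  ]
[497 387  63  33 642] [527.4 404.6] [-0.0354 -0.6478  0.05  ]
```

View pics/crop1.png

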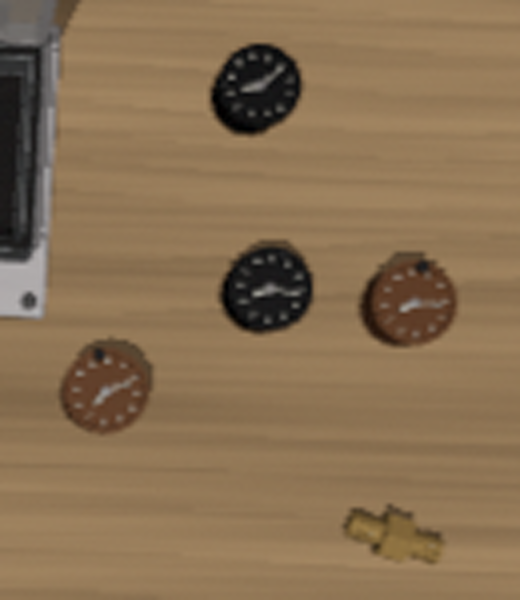

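View pics/crop2.png

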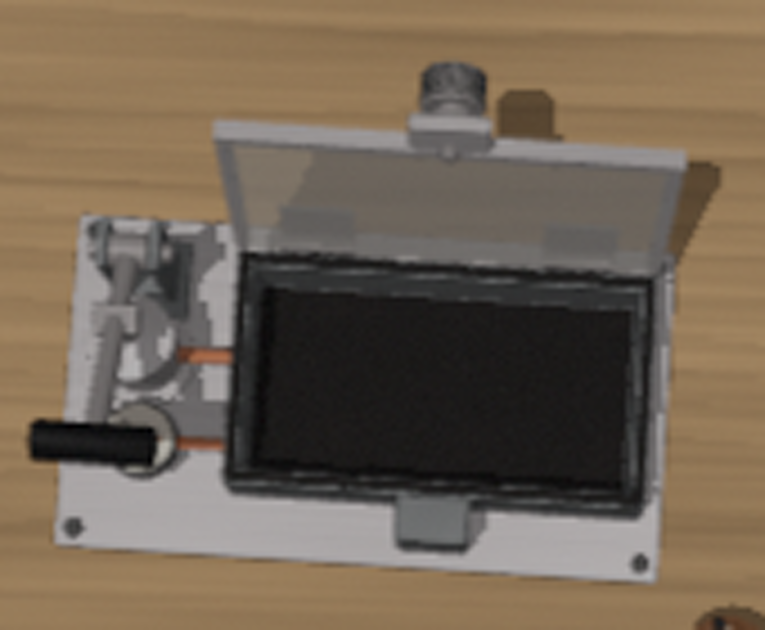

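Run:
```python
from h import *
c=cam("top")
def P(u,v,z,s=4.5,o=(165,90)): return onz(c,u/s+o[0],v/s+o[1],z)
pl=[P(*p,0.012)[:2] for p in [(82,213),(55,546),(656,580)]]
print("plate",np.round(pl,4), [np.linalg.norm(pl[i]-pl[i+1]).round(4) for i in (0,1)])
def yaw(d): return np.degrees(np.arctan2(d[1],d[0]))
print(yaw(pl[0]-pl[1]), yaw(pl[1]-pl[2])-90)
r=[P(*p,0.08)[:2] for p in [(242,255),(228,490),(640,515),(655,278)]]
print("rim",np.round(r,4),[np.linalg.norm(r[i]-r[(i+1)%4]).round(4) for i in range(4)],np.mean(r,0),yaw(r[1]-r[2])-90,yaw(r[0]-r[3])-90,yaw(r[0]-r[1]))
print("alt", P(256,85,.05,4,(300,140)),P(267,288,.05,4,(300,140)))
s=cam("side"); save(s,"side1.png",(215,130,400,330),3.5)
```

```text
plate [[ 0.6846  0.3247]
 [ 0.4691  0.3327]
 [ 0.4582 -0.05  ]] [np.float64(0.2156), np.float64(0.3829)]
-2.1201439543562097 -1.624616204767733
rim [[ 0.6455  0.214 ]
 [ 0.5002  0.2172]
 [ 0.4921 -0.034 ]
 [ 0.639  -0.04  ]] [np.float64(0.1454), np.float64(0.2513), np.float64(0.147), np.float64(0.2541)] [0.56918948 0.08930095] -1.8387527732413815 -1.4714110643648581 -1.2593210625520062
alt [ 0.62282732 -0.19410922  0.05      ] [ 0.47891446 -0.20365828  0.05      ]
```

View pics/side1.png

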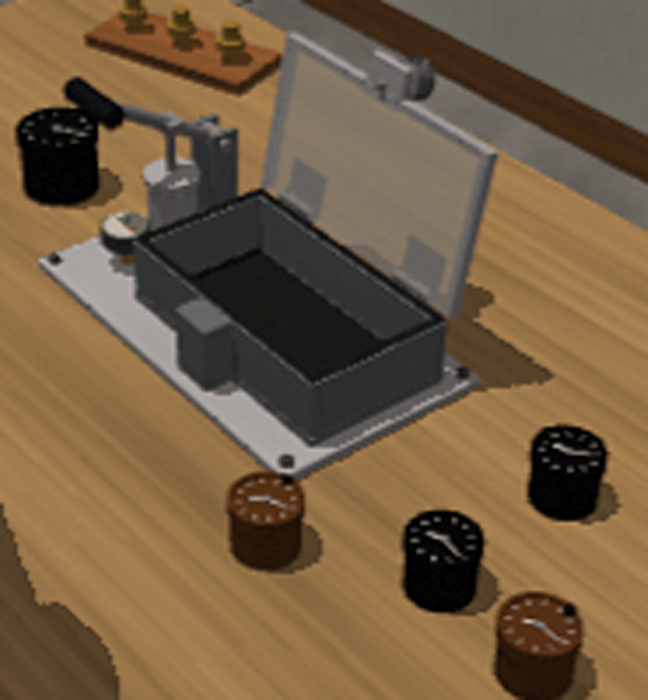

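```bash
cat >> h.py <<'E'
TX,TY,TW=0.569,0.0893,np.radians(-1.7)
def w(p,t=None):
    x,y,a=t or (TX,TY,TW); p=np.array(p,float)
    return np.array([x+np.cos(a)*p[0]-np.sin(a)*p[1], y+np.sin(a)*p[0]+np.cos(a)*p[1], p[2]])
def overlay(c,name,crop,s,polys):
    im=c["image"][crop[1]:crop[3],crop[0]:crop[2],::-1]; im=cv2.resize(im,None,fx=s,fy=s,interpolation=cv2.INTER_CUBIC)
    for P in polys:
        q=((proj(c,P)-np.array(crop[:2])+.5)*s).astype(int)
        if len(q)==1: cv2.circle(im,tuple(map(int,q[0])),3,(0,255,0),-1)
        else: cv2.polylines(im,[q],False,(0,0,255),1)
    cv2.imwrite("pics/"+name,im)
def box(a,b,z): return [w((x,y,z)) for x,y in [(-a,-b),(-a,b),(a,b),(a,-b),(-a,-b)]]
def circ(x,y,z,r): return [np.array([x+r*np.cos(t),y+r*np.sin(t),z]) for t in np.linspace(0,6.2832,40)]
def model(): 
    g=0.15
    return [box(.0725,.13,.08),box(.0625,.12,.08),box(.0625,.12,.02),
      [w((.06,.19,.11))],[w((.06-.15*np.cos(.55),.19+d,.188)) for d in (-.035,.035)]]
E
cat > ov.py <<'E'
from h import *
import sys
al=[(0.6228,-.1941),(.4789,-.2037)]
for n,cr,s in (("top",(165,90,400,240),3.4),("side",(215,130,400,330),3)):
    overlay(cam(n),"ov_%s_%s.png"%(n,sys.argv[1]),cr,s,model()+[circ(x,y,z,r) for x,y in al for z,r in((0,.028),(.05,.03))])
E
python3 ov.py 0
```

```text
(no output)
```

View pics/ov_top_0.png

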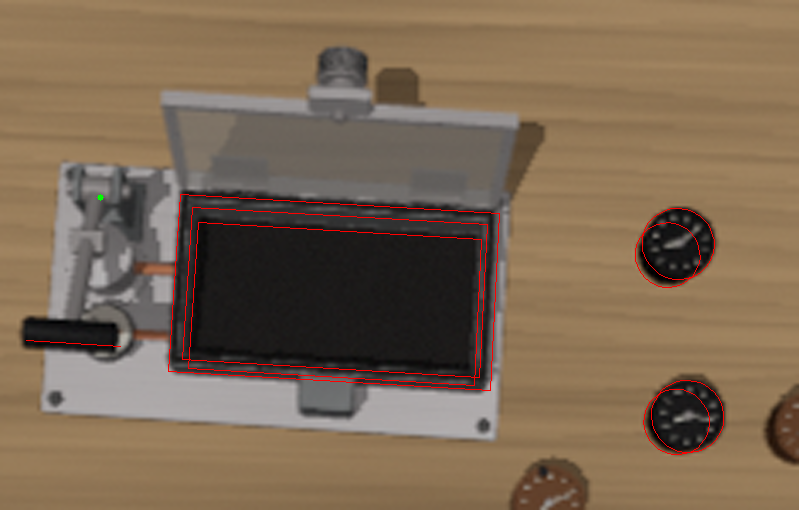

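View pics/ov_side_0.png

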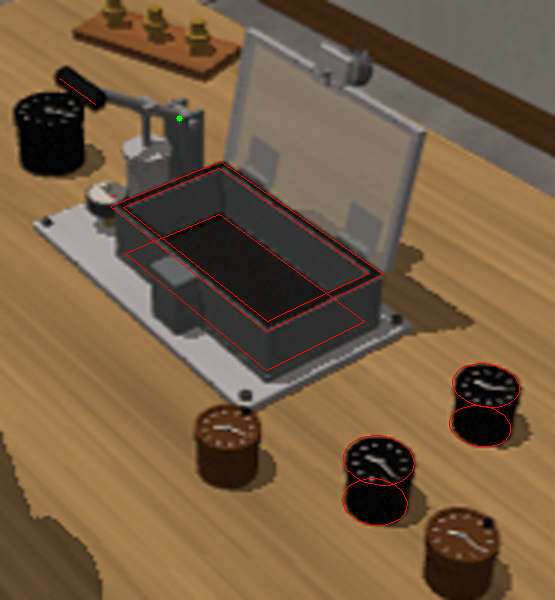

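```bash
cat >> h.py <<'E'
from scipy.spatial.transform import Rotation
TX=0.571
def st():
    o=bot.get_obs(); R=Rotation.from_euler("xyz",o["tcp_rot"],degrees=True).as_matrix()
    print("t%.2f"%o["time"],"p",(o["ee_pos"]*1000).round(1),"F",o["wrist_force"].round(1),"M",o["torque"].round(2),"op",round(o["opening"]*1000,1),"q",o["q"].round(0))
    print("toolx",R[:,0].round(3),"tooly ang",round(float(np.degrees(np.arctan2(R[1,1],R[0,1]))),1))
    return o
E
python3 -c "
from h import *
st()
for y in(-.055,.055): print(w((0,y,0)))"
```

```text
t0.35 p [154.5 527.8 248.2] F [ 0.7 -0.8  0.3] M [ 0.02  0.08 -0.03] op 85.1 q [74.  5. 10. 95. -0. 90.]
toolx [-0. -0. -1.] tooly ang 73.7
[0.56936836 0.03432421 0.        ]
[0.57263164 0.14427579 0.        ]
```

>>> {"api": "jog_arm", "payload": {"deltas": [{"x": 20,"y": -40,"z": 0,"twist": -8,"fingers": 0.86},{"x": 40,"y": -80,"z": 0,"twist": -16,"fingers": 0.86},{"x": 60,"y": -120,"z": 0,"twist": -24,"fingers": 0.86},{"x": 80,"y": -160,"z": 0,"twist": -32,"fingers": 0.86},{"x": 100,"y": -205,"z": 0,"twist": -40,"fingers": 0.86},{"x": 120,"y": -250,"z": 0,"twist": -48,"fingers": 0.86},{"x": 140,"y": -295,"z": 0,"twist": -56,"fingers": 0.86},{"x": 160,"y": -340,"z": 0,"twist": -64,"fingers": 0.86},{"x": 180,"y": -385,"z": 0,"twist": -72,"fingers": 0.86},{"x": 200,"y": -430,"z": 0,"twist": -75.4,"fingers": 0.86}], "grip_force": 40}}

```text
time: 1.35
ee_pos: [0.3548, 0.0959, 0.2484]
tcp_rot: [116.8, 89.9, 24.8]
wrist_force: [1.5, 0.2, 0.1]
opening: 0.0734
```

>>> {"api": "jog_arm", "payload": {"deltas": [{"x": 20,"y": -45,"fingers": 0.86},{"x": 40,"y": -90,"fingers": 0.86},{"x": 60,"y": -135,"fingers": 0.86},{"x": 80,"y": -180,"fingers": 0.86},{"x": 100,"y": -225,"fingers": 0.86},{"x": 115,"y": -265,"fingers": 0.86},{"x": 125,"y": -295,"fingers": 0.86},{"x": 125,"y": -295,"fingers": 0.86}]}}

```text
validation failed for argument at $.de...
```

Run:
```python
from h import *
st()
for n in ("top","side"):
    c=cam(n); save(c,n+"2.png",s=1.42)
```

```text
t1.35 p [354.8  95.9 248.4] F [1.5 0.2 0.1] M [ 0.05 -0.13  0.  ] op 73.4 q [ 15. -20. -12.  98.   0. 107.]
toolx [ 0.001  0.    -1.   ] tooly ang -2.0
```

View pics/top2.png

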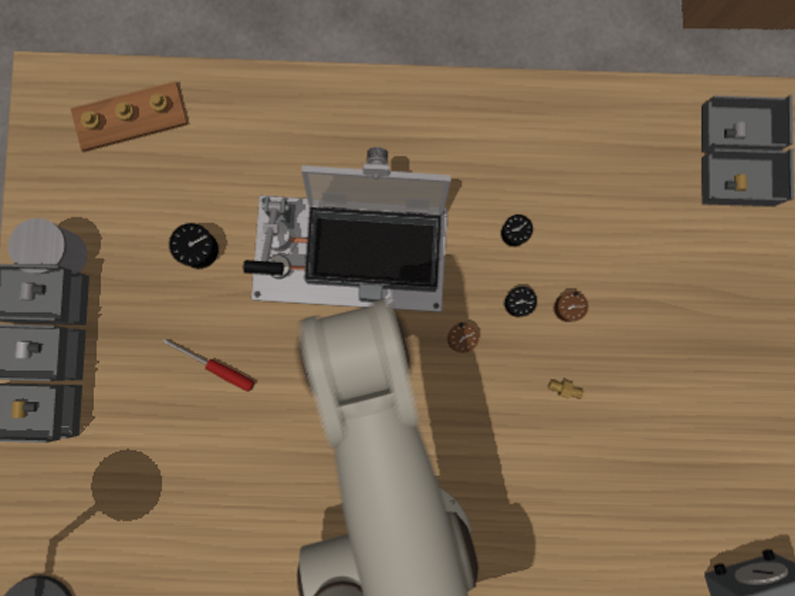

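View pics/side2.png

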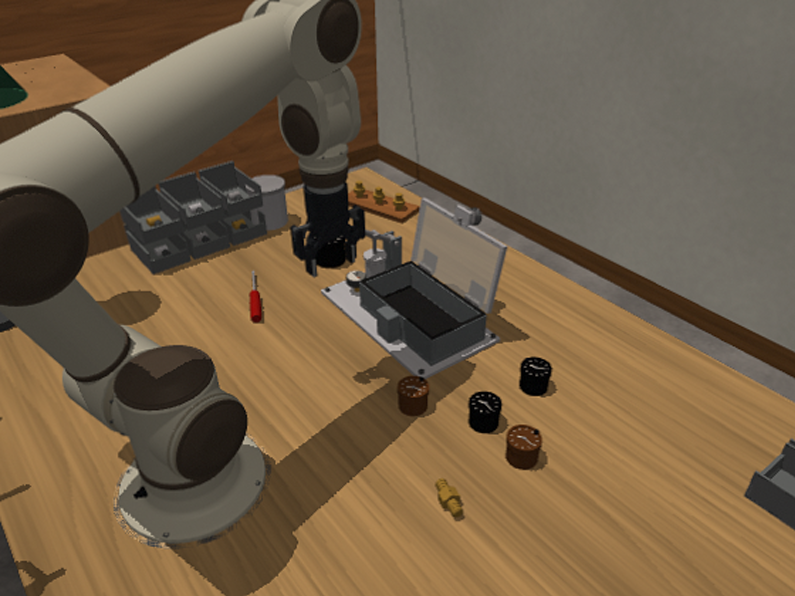

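>>> {"api": "jog_arm", "payload": {"deltas": [{"x": 20,"y": -45,"z": 0,"twist": 0,"fingers": 0.86},{"x": 40,"y": -90,"z": 0,"twist": 0,"fingers": 0.86},{"x": 60,"y": -135,"z": 0,"twist": 0,"fingers": 0.86},{"x": 80,"y": -180,"z": 0,"twist": 0,"fingers": 0.86},{"x": 98,"y": -225,"z": -20,"twist": 0,"fingers": 0.86},{"x": 115,"y": -265,"z": -50,"twist": 0,"fingers": 0.86},{"x": 124,"y": -300,"z": -90,"twist": 0,"fingers": 0.86},{"x": 124,"y": -300,"z": -120,"twist": 0,"fingers": 0.86},{"x": 124,"y": -300,"z": -130,"twist": 0,"fingers": 0.86}]}}

```text
time: 2.35
ee_pos: [0.4784, -0.2071, 0.1138]
tcp_rot: [-104.0, 89.7, 163.6]
wrist_force: [-0.5, 0.7, -0.9]
opening: 0.0735
```

Run:
```python
from h import *
st()
c=cam("side"); save(c,"side3.png",(290,190,420,350),4)
c=cam("top"); save(c,"top3.png",(290,110,440,290),3.3)
```

```text
t2.35 p [ 478.4 -207.1  113.8] F [-0.5  0.7 -0.9] M [0.02 0.   0.03] op 73.5 q [-23.   1.  -9.  80.  -0.  69.]
toolx [-0.005  0.002 -1.   ] tooly ang -2.4
```

View pics/side3.png

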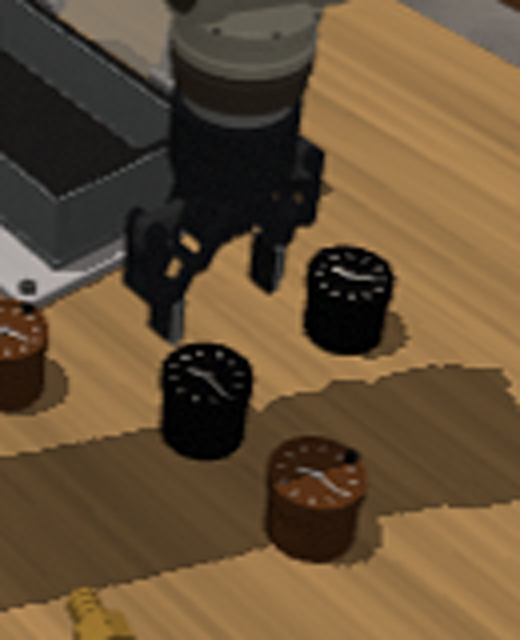

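View pics/top3.png

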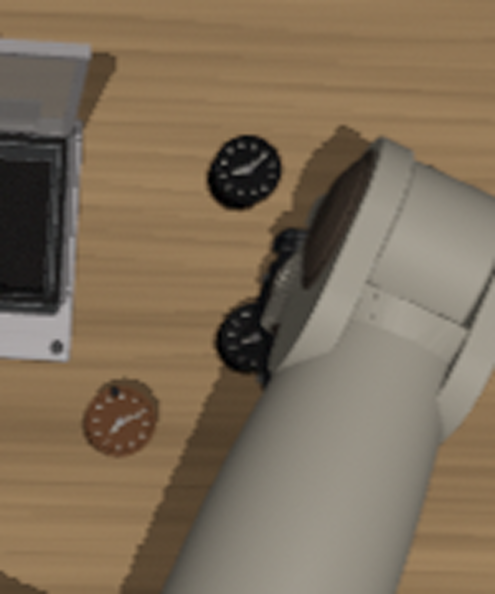

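>>> {"api": "jog_arm", "payload": {"deltas": [{"x": 1,"y": 3,"z": -25,"twist": 0.5,"fingers": 0.86},{"x": 1,"y": 3,"z": -50,"twist": 0.5,"fingers": 0.86},{"x": 1,"y": 3,"z": -70,"twist": 0.5,"fingers": 0.86},{"x": 1,"y": 3,"z": -72,"twist": 0.5,"fingers": 0.86},{"x": 1,"y": 3,"z": -72,"twist": 0.5,"fingers": 0.5},{"x": 1,"y": 3,"z": -72,"twist": 0.5,"fingers": 0.5},{"x": 1,"y": 3,"z": -72,"twist": 0.5,"fingers": 0.5},{"x": 1,"y": 3,"z": -72,"twist": 0.5,"fingers": 0.5}], "grip_force": 40}}

```text
time: 3.25
ee_pos: [0.4814, -0.2032, 0.0477]
tcp_rot: [83.1, 89.9, -8.7]
wrist_force: [-0.8, 3.1, 7.4]
opening: 0.0588
```

Run:
```python
from h import *
st()
```

```text
t3.25 p [ 481.4 -203.2   47.7] F [-0.8  3.1  7.4] M [0.58 0.38 0.02] op 58.8 q [-23.   2. -15.  73.   0.  69.]
toolx [ 0.001 -0.    -1.   ] tooly ang -1.8
```

>>> {"api": "jog_arm", "payload": {"deltas": [{"x": 0,"y": 0,"z": 20,"twist": 0,"fingers": 0.5},{"x": 0,"y": 0,"z": 60,"twist": 0,"fingers": 0.5},{"x": 0,"y": 0,"z": 100,"twist": 0,"fingers": 0.5},{"x": 0,"y": 0,"z": 120,"twist": 0,"fingers": 0.5},{"x": 0,"y": 0,"z": 120,"twist": 0,"fingers": 0.5}]}}

```text
time: 3.75
ee_pos: [0.4829, -0.2037, 0.1718]
tcp_rot: [70.8, 89.6, -21.0]
wrist_force: [0.7, 0.7, -2.3]
opening: 0.0582
```

Run:
```python
from h import *
st()
c=cam("side"); save(c,"side4.png",(270,120,420,330),3)
```

```text
t3.75 p [ 482.9 -203.7  171.8] F [ 0.7  0.7 -2.3] M [-0.02 -0.03 -0.02] op 58.2 q [-23.   0.  -3.  86.   0.  69.]
toolx [ 0.007 -0.003 -1.   ] tooly ang -1.8
```

View pics/side4.png

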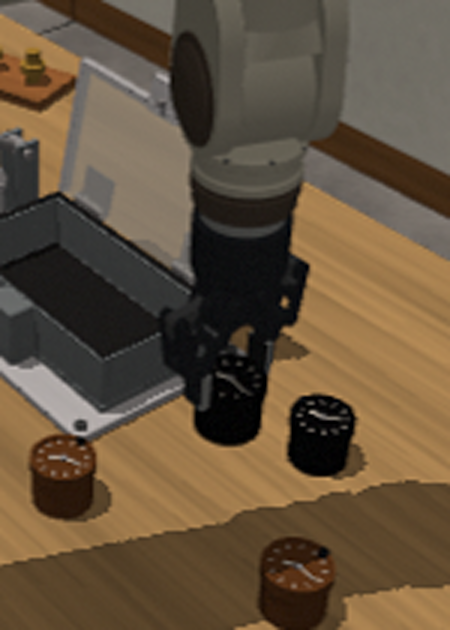

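>>> {"api": "jog_arm", "payload": {"deltas": [{"x": 15,"y": 35,"z": 0,"twist": 0,"fingers": 0.5},{"x": 30,"y": 75,"z": 0,"twist": 0,"fingers": 0.5},{"x": 45,"y": 115,"z": 0,"twist": 0,"fingers": 0.5},{"x": 60,"y": 155,"z": 0,"twist": 0,"fingers": 0.5},{"x": 72,"y": 195,"z": 0,"twist": 0,"fingers": 0.5},{"x": 83,"y": 225,"z": 0,"twist": 0,"fingers": 0.5},{"x": 87,"y": 238,"z": 0,"twist": 0,"fingers": 0.5},{"x": 87,"y": 238,"z": -10,"twist": 0,"fingers": 0.5},{"x": 87,"y": 238,"z": -30,"twist": 0,"fingers": 0.5},{"x": 87,"y": 238,"z": -30,"twist": 0,"fingers": 0.5}]}}

```text
time: 4.8
ee_pos: [0.5672, 0.0335, 0.1353]
tcp_rot: [-38.9, 89.8, -130.7]
wrist_force: [-0.1, 0.6, -2.8]
opening: 0.0584
```

Run:
```python
from h import *
st()
c=cam("side"); save(c,"side5.png",(240,100,400,300),3)
c=cam("top"); save(c,"top5.png",(165,90,400,240),3.4)
```

```text
t4.80 p [567.2  33.5 135.3] F [-0.1  0.6 -2.8] M [-0.03  0.03  0.03] op 58.4 q [ 3.  7. -0. 83. -0. 95.]
toolx [-0.002 -0.002 -1.   ] tooly ang -1.8
```

View pics/side5.png

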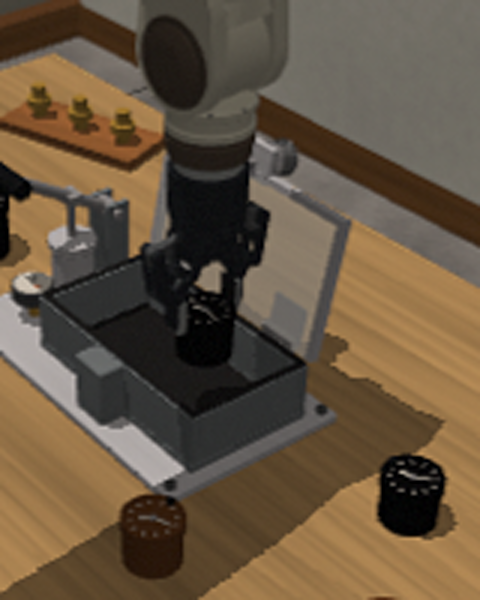

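View pics/top5.png

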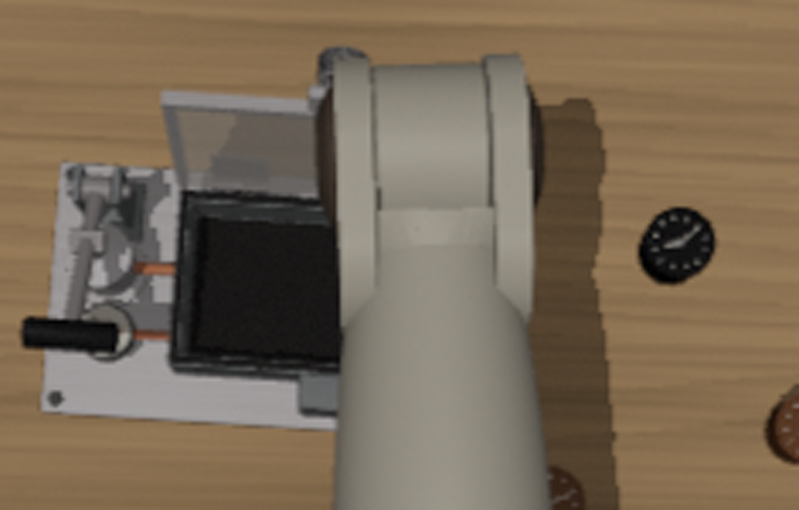

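>>> {"api": "jog_arm", "payload": {"deltas": [{"x": 2,"y": 0,"z": -25,"twist": 0,"fingers": 0.5},{"x": 2,"y": 0,"z": -45,"twist": 0,"fingers": 0.5},{"x": 2,"y": 0,"z": -58,"twist": 0,"fingers": 0.5},{"x": 2,"y": 0,"z": -63,"twist": 0,"fingers": 0.5},{"x": 2,"y": 0,"z": -65,"twist": 0,"fingers": 0.5},{"x": 2,"y": 0,"z": -66,"twist": 0,"fingers": 0.5}]}}

```text
time: 5.5
ee_pos: [0.5708, 0.0334, 0.0733]
tcp_rot: [63.8, 89.8, -28.1]
wrist_force: [-0.1, 0.4, -2.2]
opening: 0.0583
```

Run:
```python
from h import *
st()
```

```text
t5.50 p [570.8  33.4  73.3] F [-0.1  0.4 -2.2] M [-0.01 -0.02 -0.01] op 58.3 q [ 3.  8. -6. 76. -0. 95.]
toolx [ 0.003 -0.002 -1.   ] tooly ang -1.9
```

>>> {"api": "jog_arm", "payload": {"deltas": [{"x": 0,"y": 0,"z": -3,"twist": 0,"fingers": 0.5},{"x": 0,"y": 0,"z": -5,"twist": 0,"fingers": 0.5},{"x": 0,"y": 0,"z": -6,"twist": 0,"fingers": 0.5}]}}

```text
time: 5.8
ee_pos: [0.5711, 0.0334, 0.0677]
tcp_rot: [68.0, 89.7, -23.8]
wrist_force: [-2.7, -0.5, 6.5]
opening: 0.0583
```

Contact with the floor; release and rise.

>>> {"api": "jog_arm", "payload": {"deltas": [{"x": 0,"y": 0,"z": 0,"twist": 0,"fingers": 0.8},{"x": 0,"y": 0,"z": 0,"twist": 0,"fingers": 0.82},{"x": 0,"y": 0,"z": 0,"twist": 0,"fingers": 0.82},{"x": 0,"y": 0,"z": 25,"twist": 0,"fingers": 0.82},{"x": 0,"y": 0,"z": 65,"twist": 0,"fingers": 0.82},{"x": 0,"y": -20,"z": 100,"twist": 0,"fingers": 0.84},{"x": 15,"y": -60,"z": 100,"twist": 0,"fingers": 0.86},{"x": 25,"y": -100,"z": 100,"twist": 0,"fingers": 0.86},{"x": 35,"y": -140,"z": 100,"twist": 0,"fingers": 0.86}]}}

```text
time: 6.7
ee_pos: [0.6066, -0.1079, 0.1683]
tcp_rot: [71.4, 89.7, -20.5]
wrist_force: [1.0, 0.4, -1.0]
opening: 0.0733
```

Run:
```python
from h import *
st()
c=cam("side"); save(c,"side6.png",(240,100,400,300),3)
c=cam("top"); save(c,"top6.png",(165,90,400,240),3.4)
```

```text
t6.70 p [ 606.6 -107.9  168.3] F [ 1.   0.4 -1. ] M [ 0.04 -0.03 -0.02] op 73.3 q [-10.  13.  10.  87.  -0.  82.]
toolx [ 0.005 -0.002 -1.   ] tooly ang -1.8
```

View pics/side6.png

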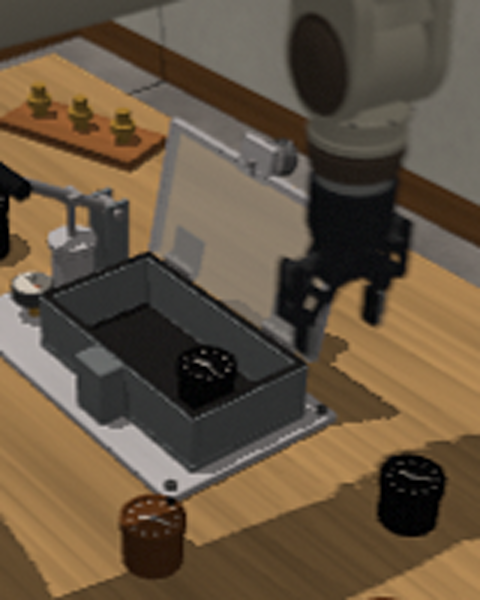

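View pics/top6.png

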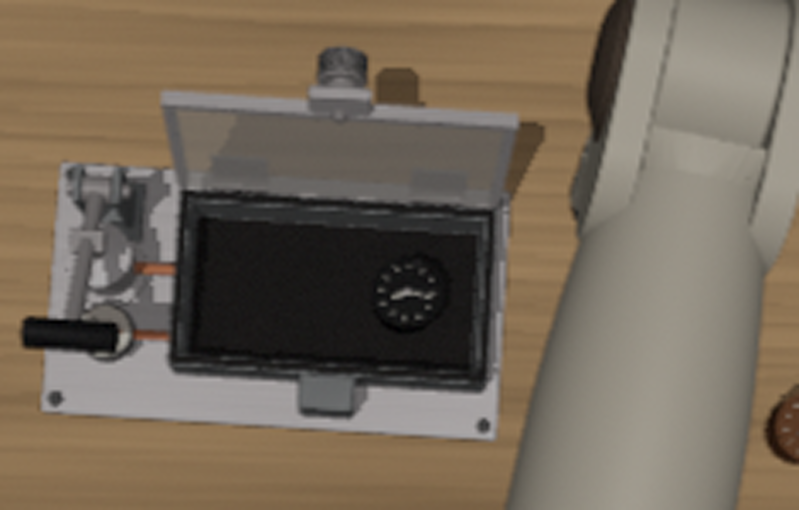

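>>> {"api": "jog_arm", "payload": {"deltas": [{"x": 8,"y": -40,"z": 0,"twist": 0,"fingers": 0.86},{"x": 14,"y": -75,"z": 0,"twist": 0,"fingers": 0.86},{"x": 16,"y": -86,"z": -20,"twist": 0,"fingers": 0.86},{"x": 16,"y": -86,"z": -55,"twist": 0,"fingers": 0.86},{"x": 16,"y": -86,"z": -58,"twist": 0,"fingers": 0.86}]}}

```text
time: 7.3
ee_pos: [0.6207, -0.1962, 0.1047]
tcp_rot: [-74.1, 89.9, -166.2]
wrist_force: [-0.3, 0.6, -1.1]
opening: 0.0736
```

Run:
```python
from h import *
st()
c=cam("side"); save(c,"side7.png",(290,130,420,300),3.5)
c=cam("top"); save(c,"top7.png",(290,90,440,240),3.4)
```

```text
t7.30 p [ 620.7 -196.2  104.7] F [-0.3  0.6 -1.1] M [-0.04 -0.01 -0.02] op 73.6 q [-18.  19.  10.  82.  -0.  75.]
toolx [-0.002 -0.001 -1.   ] tooly ang -2.1
```

View pics/side7.png

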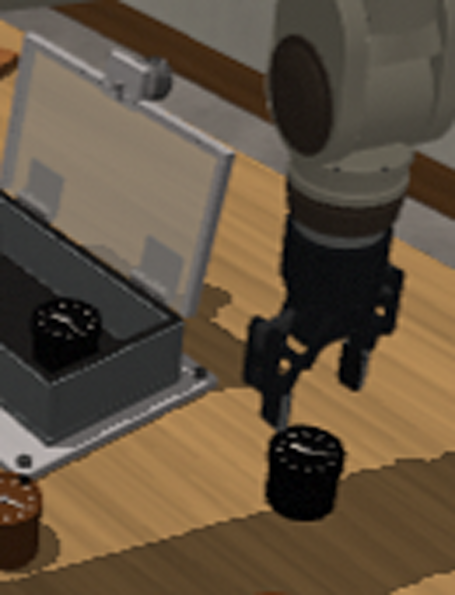

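>>> {"api": "jog_arm", "payload": {"deltas": [{"x": 2,"y": 2,"z": -25,"twist": 0,"fingers": 0.86},{"x": 2,"y": 2,"z": -48,"twist": 0,"fingers": 0.86},{"x": 2,"y": 2,"z": -60,"twist": 0,"fingers": 0.86},{"x": 2,"y": 2,"z": -61,"twist": 0,"fingers": 0.86},{"x": 2,"y": 2,"z": -61,"twist": 0,"fingers": 0.5},{"x": 2,"y": 2,"z": -61,"twist": 0,"fingers": 0.5},{"x": 2,"y": 2,"z": -61,"twist": 0,"fingers": 0.5},{"x": 2,"y": 2,"z": -61,"twist": 0,"fingers": 0.5}]}}

```text
time: 8.2
ee_pos: [0.625, -0.1942, 0.05]
tcp_rot: [63.4, 89.7, -28.7]
wrist_force: [-0.9, 2.1, 6.5]
opening: 0.0583
```

>>> {"api": "jog_arm", "payload": {"deltas": [{"x": 0,"y": 0,"z": 20,"twist": 0,"fingers": 0.5},{"x": 0,"y": 0,"z": 60,"twist": 0,"fingers": 0.5},{"x": 0,"y": 0,"z": 100,"twist": 0,"fingers": 0.5},{"x": 0,"y": 0,"z": 120,"twist": 0,"fingers": 0.5},{"x": 0,"y": 0,"z": 120,"twist": 0,"fingers": 0.5}]}}

```text
time: 8.7
ee_pos: [0.6263, -0.1946, 0.1741]
tcp_rot: [69.4, 89.3, -22.7]
wrist_force: [-0.4, 0.6, -3.4]
opening: 0.0584
```

>>> {"api": "jog_arm", "payload": {"deltas": [{"x": -25,"y": 15,"z": 0,"twist": 0,"fingers": 0.5},{"x": -48,"y": 45,"z": 0,"twist": 0,"fingers": 0.5},{"x": -56,"y": 85,"z": 0,"twist": 0,"fingers": 0.5},{"x": -56,"y": 125,"z": 0,"twist": 0,"fingers": 0.5},{"x": -56,"y": 165,"z": 0,"twist": 0,"fingers": 0.5},{"x": -56,"y": 205,"z": 0,"twist": 0,"fingers": 0.5},{"x": -56,"y": 245,"z": 0,"twist": 0,"fingers": 0.5},{"x": -55,"y": 285,"z": 0,"twist": 0,"fingers": 0.5},{"x": -54,"y": 320,"z": 0,"twist": 0,"fingers": 0.5},{"x": -53,"y": 339,"z": 0,"twist": 0,"fingers": 0.5}]}}

```text
time: 9.7
ee_pos: [0.5725, 0.1468, 0.1719]
tcp_rot: [63.0, 89.5, -29.0]
wrist_force: [0.4, -0.3, -2.4]
opening: 0.0581
```

Run:
```python
from h import *
st()
c=cam("side"); save(c,"side8.png",(230,100,400,300),3)
```

```text
t9.70 p [572.5 146.8 171.9] F [ 0.4 -0.3 -2.4] M [-0.02  0.03 -0.01] op 58.1 q [ 15.   9.   6.  87.  -0. 107.]
toolx [ 0.008 -0.005 -1.   ] tooly ang -2.0
```

View pics/side8.png

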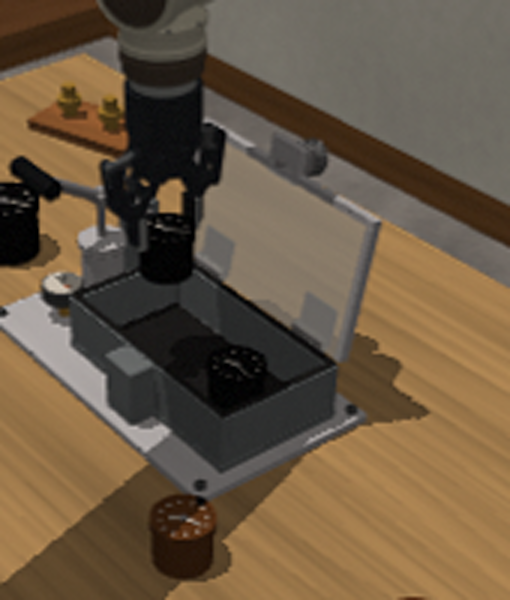

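>>> {"api": "jog_arm", "payload": {"deltas": [{"x": -1,"y": -3,"z": -40,"twist": 0,"fingers": 0.5},{"x": -1,"y": -3,"z": -70,"twist": 0,"fingers": 0.5},{"x": -1,"y": -3,"z": -90,"twist": 0,"fingers": 0.5},{"x": -1,"y": -3,"z": -98,"twist": 0,"fingers": 0.5},{"x": -1,"y": -3,"z": -98,"twist": 0,"fingers": 0.5},{"x": -1,"y": -3,"z": -98,"twist": 0,"fingers": 0.5}]}}

```text
time: 10.35
ee_pos: [0.5717, 0.1453, 0.0739]
tcp_rot: [68.8, 89.5, -23.1]
wrist_force: [-0.6, -0.7, -2.9]
opening: 0.0582
```

>>> {"api": "jog_arm", "payload": {"deltas": [{"x": 0,"y": 0,"z": -3,"twist": 0,"fingers": 0.5},{"x": 0,"y": 0,"z": -5,"twist": 0,"fingers": 0.5},{"x": 0,"y": 0,"z": -6,"twist": 0,"fingers": 0.5}]}}

```text
time: 10.65
ee_pos: [0.5723, 0.1454, 0.0699]
tcp_rot: [75.7, 89.4, -16.2]
wrist_force: [-5.3, -2.8, 15.8]
opening: 0.0584
```

>>> {"api": "jog_arm", "payload": {"deltas": [{"x": 0,"y": 0,"z": 1,"twist": 0,"fingers": 0.8},{"x": 0,"y": 0,"z": 1,"twist": 0,"fingers": 0.82},{"x": 0,"y": 0,"z": 1,"twist": 0,"fingers": 0.82},{"x": 0,"y": 0,"z": 25,"twist": 0,"fingers": 0.82},{"x": 0,"y": 0,"z": 65,"twist": 0,"fingers": 0.82},{"x": 0,"y": -10,"z": 105,"twist": 0,"fingers": 0.82},{"x": -30,"y": -30,"z": 145,"twist": 0,"fingers": 0.7},{"x": -70,"y": -50,"z": 160,"twist": 0,"fingers": 0.5},{"x": -115,"y": -56,"z": 160,"twist": 0,"fingers": 0.3},{"x": -160,"y": -56,"z": 160,"twist": 0,"fingers": 0.0}]}}

```text
time: 11.65
ee_pos: [0.411, 0.0886, 0.2304]
tcp_rot: [78.2, 89.3, -13.7]
wrist_force: [-0.0, 0.4, 0.9]
opening: 0.0164
```

Run:
```python
from h import *
st()
c=cam("side"); save(c,"side9.png",(230,100,400,300),3)
c=cam("top"); save(c,"top9.png",(165,90,400,240),3.4)
```

```text
t11.65 p [411.   88.6 230.4] F [-0.   0.4  0.9] M [-0.01  0.03  0.01] op 16.4 q [ 12. -14.  -9.  94.  -0. 104.]
toolx [ 0.012 -0.003 -1.   ] tooly ang -2.0
```

View pics/side9.png

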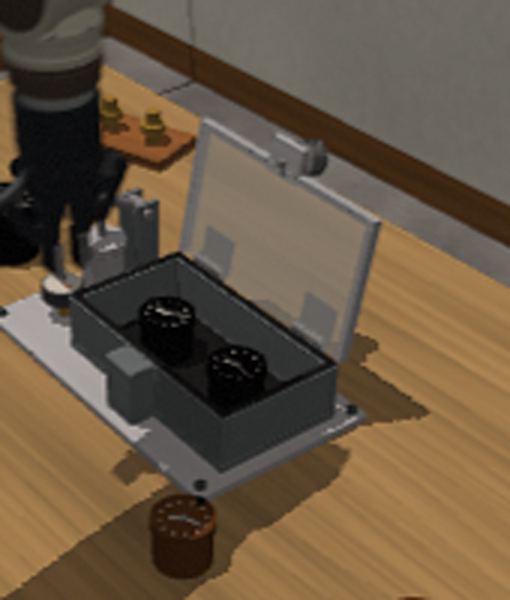

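View pics/top9.png

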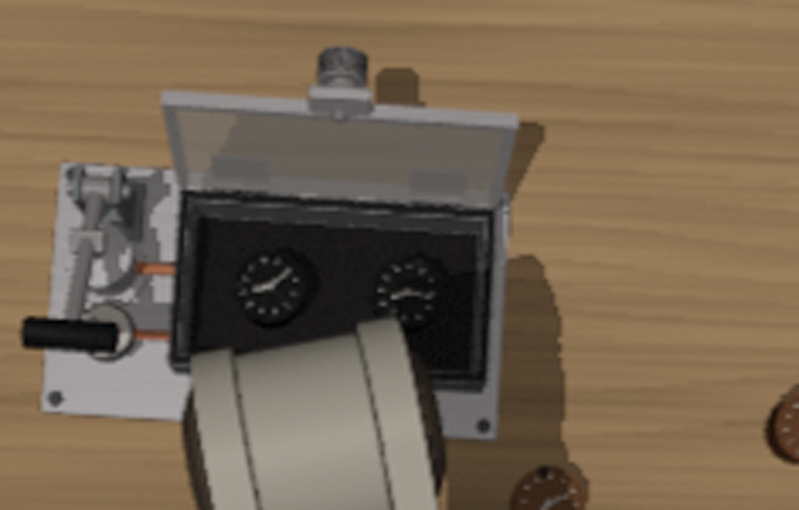

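```bash
cat >> h.py <<'E'
def lidpt(th,s,y,n): # n: offset along outer normal from underside
    return w((.0725-s*np.cos(th)+n*np.sin(th), y, .08+s*np.sin(th)+n*np.cos(th)))
E
python3 - <<'E'
from h import *
th=[1.6,1.7,1.8]
for n,cr,s in (("top",(200,90,340,160),5.5),("side",(270,130,370,240),5)):
    c=cam(n)
    overlay(c,"lid_%s.png"%n,cr,s,[[lidpt(t,.151,-.13,.0),lidpt(t,.151,.13,.0)] for t in th]+[[lidpt(t,.02,-.13,.0),lidpt(t,.151,-.13,0)] for t in th])
E
```

```text
(no output)
```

View pics/lid_top.png

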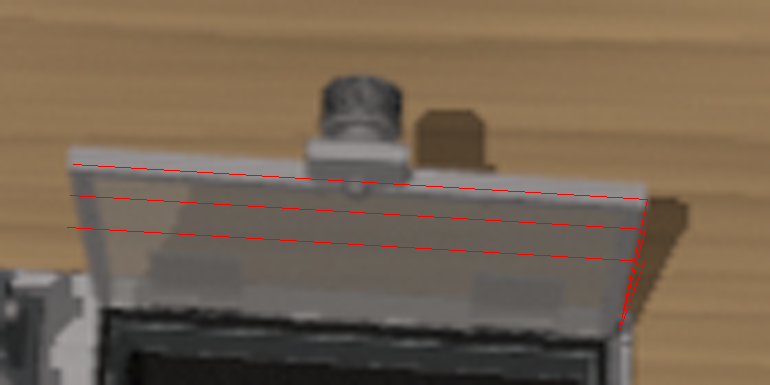

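View pics/lid_side.png

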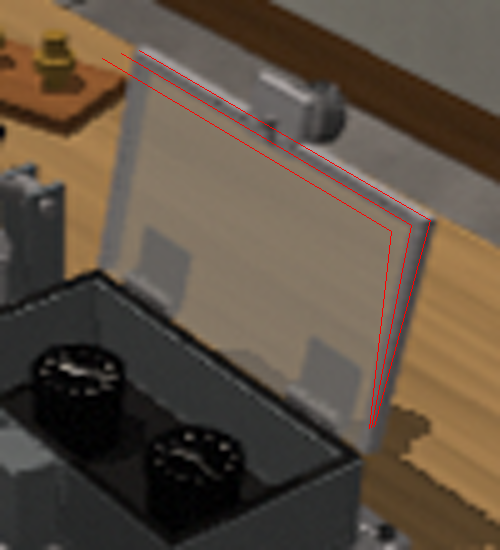

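>>> {"api": "jog_arm", "payload": {"deltas": [{"x": 20,"y": -20,"z": 40,"twist": 0,"fingers": 0.0},{"x": 50,"y": -50,"z": 75,"twist": 0,"fingers": 0.0},{"x": 90,"y": -75,"z": 75,"twist": 0,"fingers": 0.0},{"x": 130,"y": -88,"z": 75,"twist": 0,"fingers": 0.0},{"x": 175,"y": -88,"z": 75,"twist": 0,"fingers": 0.0},{"x": 220,"y": -88,"z": 75,"twist": 0,"fingers": 0.0},{"x": 260,"y": -88,"z": 75,"twist": 0,"fingers": 0.0},{"x": 290,"y": -88,"z": 75,"twist": 0,"fingers": 0.0},{"x": 298,"y": -88,"z": 75,"twist": 0,"fingers": 0.0},{"x": 298,"y": -88,"z": 75,"twist": 0,"fingers": 0.0}]}}

```text
time: 12.85
ee_pos: [0.7125, 0.0012, 0.3016]
tcp_rot: [75.6, 89.4, -16.3]
wrist_force: [0.0, 0.5, -0.6]
opening: 0.0001
```

Run:
```python
from h import *
st()
c=cam("side"); save(c,"side10.png",(230,50,400,250),3)
c=cam("top"); save(c,"top10.png",(165,60,400,240),3.3)
```

```text
t12.85 p [712.5   1.2 301.6] F [ 0.   0.5 -0.6] M [0.01 0.02 0.02] op 0.1 q [  0.  33.  52. 108.  -0.  92.]
toolx [ 0.009 -0.003 -1.   ] tooly ang -1.9
```

View pics/side10.png

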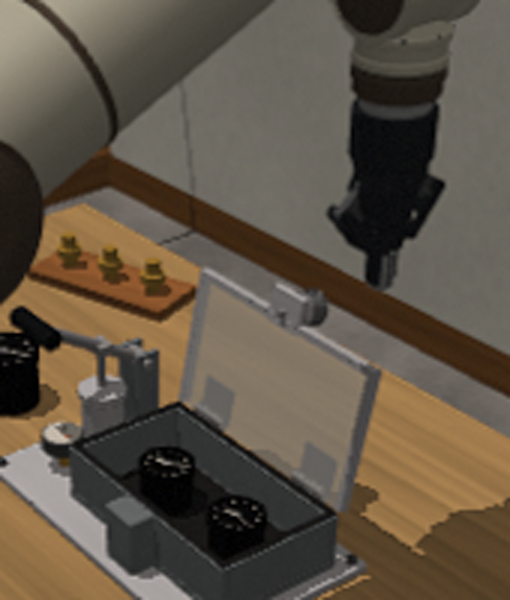

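>>> {"api": "jog_arm", "payload": {"deltas": [{"x": -2,"y": 0,"z": -30,"twist": 0,"fingers": 0.0},{"x": -2,"y": 0,"z": -60,"twist": 0,"fingers": 0.0},{"x": -2,"y": 0,"z": -85,"twist": 0,"fingers": 0.0},{"x": -2,"y": 0,"z": -90,"twist": 0,"fingers": 0.0},{"x": -2,"y": 0,"z": -90,"twist": 0,"fingers": 0.0}]}}

```text
time: 13.45
ee_pos: [0.708, 0.0013, 0.2146]
tcp_rot: [78.3, 89.3, -13.6]
wrist_force: [-0.4, 0.3, -0.1]
opening: -0.0
```

Run:
```python
from h import *
st()
c=cam("side"); save(c,"side11.png",(250,80,390,250),3.5)
for t in (1.8,1.57,1.3,1.1,.9,.7,.5): print(t,(lidpt(t,.135,-.085,.01)*1000).round(0))
```

```text
t13.45 p [708.    1.3 214.6] F [-0.4  0.3 -0.1] M [-0.03 -0.02 -0.01] op -0.0 q [ 0. 27. 33. 96. -0. 92.]
toolx [ 0.011 -0.003 -1.   ] tooly ang -1.9
1.8 [681.   1. 209.]
1.57 [651.   2. 215.]
1.3 [614.   3. 213.]
1.1 [589.   4. 205.]
0.9 [565.   4. 192.]
0.7 [544.   5. 175.]
0.5 [527.   6. 153.]
```

View pics/side11.png

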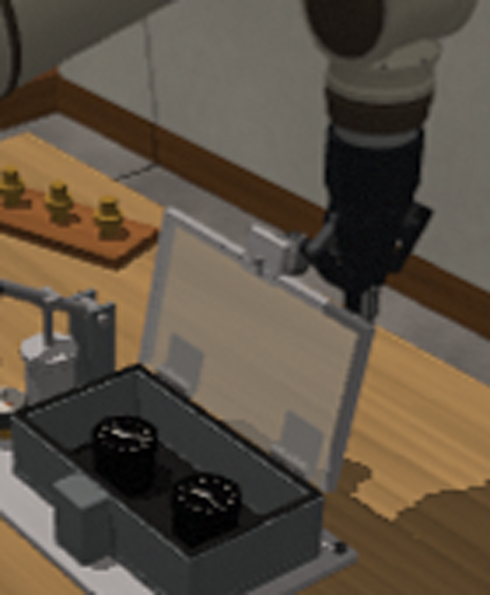

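>>> {"api": "jog_arm", "payload": {"deltas": [{"x": -15,"y": 0,"z": 0,"twist": 0,"fingers": 0.0},{"x": -30,"y": 0,"z": 0,"twist": 0,"fingers": 0.0},{"x": -45,"y": 0,"z": 0,"twist": 0,"fingers": 0.0},{"x": -60,"y": 0,"z": 0,"twist": 0,"fingers": 0.0},{"x": -75,"y": 0,"z": 0,"twist": 0,"fingers": 0.0},{"x": -87,"y": 0,"z": -3,"twist": 0,"fingers": 0.0},{"x": -98,"y": 0,"z": -6,"twist": 0,"fingers": 0.0}]}}

```text
time: 14.2
ee_pos: [0.6116, 0.0018, 0.2133]
tcp_rot: [87.0, 88.9, -4.9]
wrist_force: [4.0, 1.7, 0.9]
opening: -0.0001
```

Run:
```python
from h import *
st()
c=cam("side"); save(c,"side12.png",(250,80,390,250),3.5)
```

```text
t14.20 p [611.6   1.8 213.3] F [4.  1.7 0.9] M [ 0.54 -0.88 -0.02] op -0.1 q [ 0. 12. 14. 91. -0. 92.]
toolx [ 0.02  -0.002 -1.   ] tooly ang -1.9
```

View pics/side12.png

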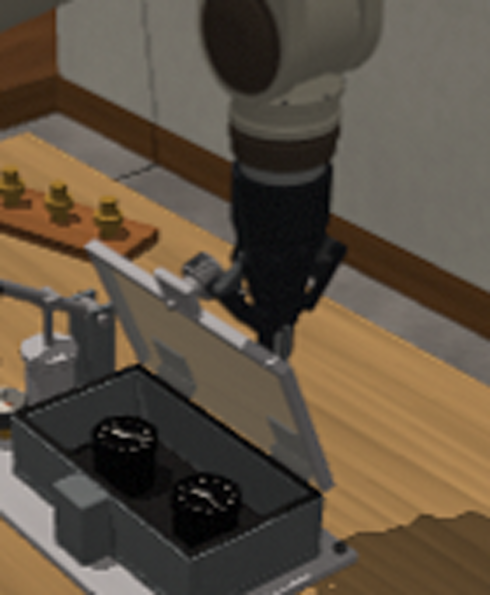

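>>> {"api": "jog_arm", "payload": {"deltas": [{"x": -12,"y": 0,"z": -8,"twist": 0,"fingers": 0.0},{"x": -24,"y": 0,"z": -16,"twist": 0,"fingers": 0.0},{"x": -33,"y": 0,"z": -23,"twist": 0,"fingers": 0.0},{"x": -42,"y": 0,"z": -31,"twist": 0,"fingers": 0.0},{"x": -50,"y": 0,"z": -40,"twist": 0,"fingers": 0.0},{"x": -58,"y": 0,"z": -50,"twist": 0,"fingers": 0.0},{"x": -64,"y": 0,"z": -60,"twist": 0,"fingers": 0.0},{"x": -69,"y": 0,"z": -71,"twist": 0,"fingers": 0.0}]}}

```text
time: 15.05
ee_pos: [0.542, 0.0017, 0.1443]
tcp_rot: [86.4, 88.8, -5.5]
wrist_force: [-0.0, 0.3, 2.4]
opening: 0.0001
```

Run:
```python
from h import *
st()
c=cam("side"); save(c,"side13.png",(250,80,390,250),3.5)
```

```text
t15.05 p [542.    1.7 144.3] F [-0.   0.3  2.4] M [ 0.12  0.12 -0.  ] op 0.1 q [ 0.  2. -5. 82. -0. 92.]
toolx [ 0.022 -0.002 -1.   ] tooly ang -1.9
```

View pics/side13.png

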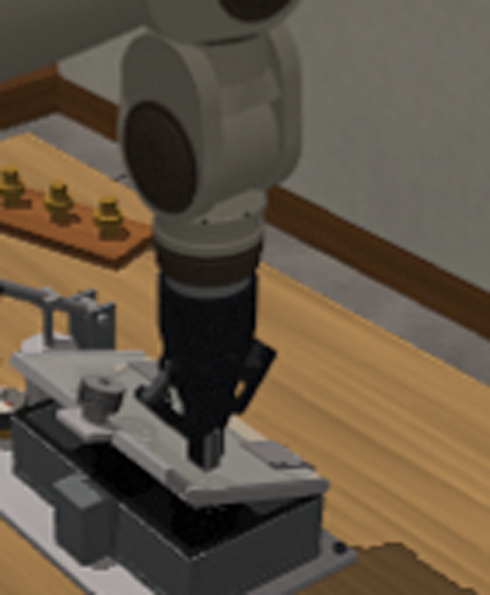

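>>> {"api": "jog_arm", "payload": {"deltas": [{"x": -3,"y": 0,"z": -10,"twist": 0,"fingers": 0.0},{"x": -5,"y": 0,"z": -20,"twist": 0,"fingers": 0.0},{"x": -6,"y": 0,"z": -30,"twist": 0,"fingers": 0.0},{"x": -6,"y": 0,"z": -36,"twist": 0,"fingers": 0.0},{"x": -6,"y": 0,"z": -38,"twist": 0,"fingers": 0.0},{"x": -6,"y": 0,"z": -38,"twist": 0,"fingers": 0.0}]}}

```text
time: 15.7
ee_pos: [0.5347, 0.0016, 0.1069]
tcp_rot: [85.5, 88.8, -6.4]
wrist_force: [-12.6, -0.4, 25.9]
opening: 0.0002
```

Run:
```python
from h import *
st()
c=cam("side"); save(c,"side14.png",(250,80,390,250),3.5)
```

```text
t15.70 p [534.7   1.6 106.9] F [-12.6  -0.4  25.9] M [0.01 2.66 0.01] op 0.2 q [ 0.  1. -9. 78. -0. 92.]
toolx [ 0.02  -0.002 -1.   ] tooly ang -1.9
```

View pics/side14.png

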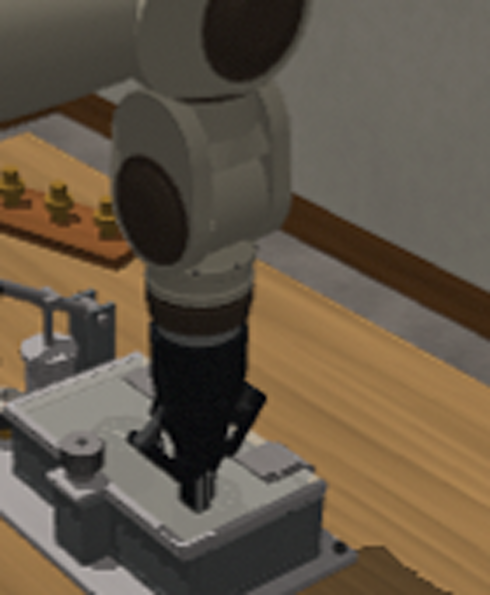

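>>> {"api": "jog_arm", "payload": {"deltas": [{"x": 0,"y": 0,"z": 30,"twist": 0,"fingers": 0.0},{"x": 0,"y": 0,"z": 70,"twist": 8,"fingers": 0.2},{"x": -10,"y": 0,"z": 110,"twist": 16,"fingers": 0.5},{"x": -50,"y": 0,"z": 130,"twist": 24,"fingers": 0.7},{"x": -90,"y": 0,"z": 130,"twist": 32,"fingers": 0.7},{"x": -130,"y": 0,"z": 130,"twist": 40,"fingers": 0.7},{"x": -160,"y": 0,"z": 130,"twist": 48,"fingers": 0.7},{"x": -180,"y": 0,"z": 130,"twist": 56,"fingers": 0.7},{"x": -180,"y": 0,"z": 130,"twist": 64,"fingers": 0.7},{"x": -180,"y": 0,"z": 130,"twist": 72,"fingers": 0.7}]}}

```text
time: 16.75
ee_pos: [0.3545, 0.0015, 0.2369]
tcp_rot: [82.4, 88.8, 62.9]
wrist_force: [0.3, 0.9, 0.2]
opening: 0.06
```

Run:
```python
from h import *
st()
c=cam("side"); save(c,"side15.png",(230,120,390,260),4)
c=cam("top"); save(c,"top15.png",(165,100,335,230),4.5)
```

```text
t16.75 p [354.5   1.5 236.9] F [0.3 0.9 0.2] M [-0.04 -0.03  0.05] op 60.0 q [ -1. -22. -15.  97.   1.  19.]
toolx [ 0.009  0.018 -1.   ] tooly ang 70.4
```

View pics/side15.png

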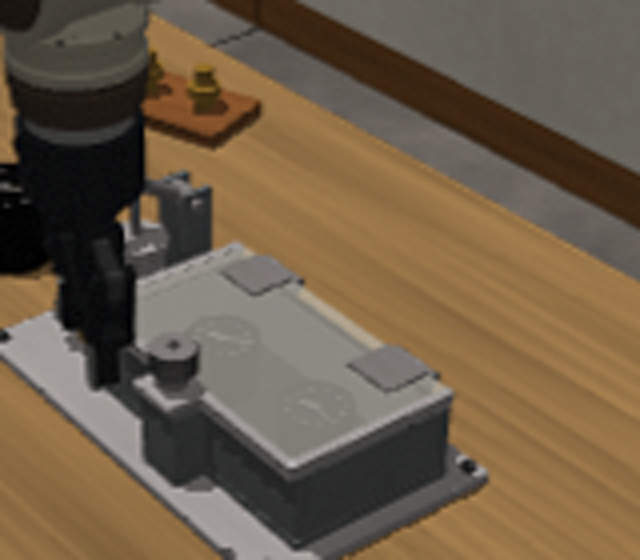

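View pics/top15.png

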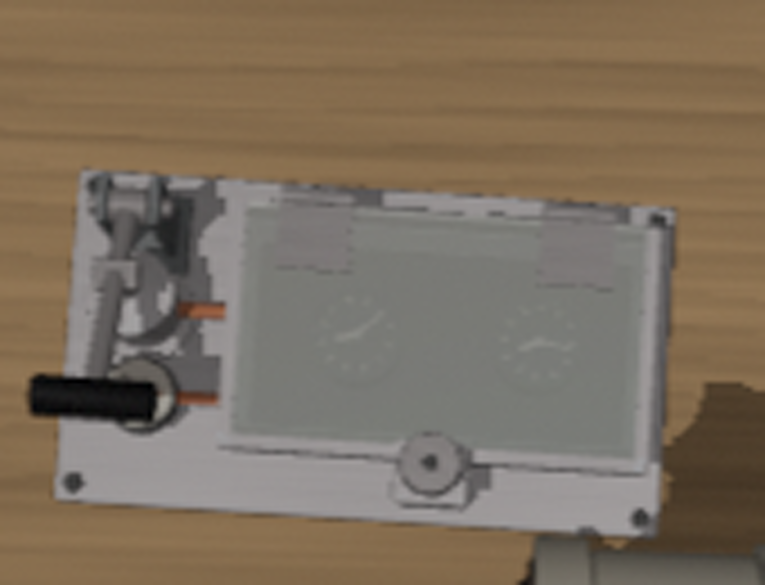

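Run:
```python
from h import *
c=cam("top"); d=cam("side")
u=(431/4.5+165-.4,462/4.5+100-.4); v=(174/4+230-.4,345/4+120-.4)
print(onz(c,*u,.125),onz(d,*v,.125), w((-.0885,0,.125)))
g=(92/4.5+165-.4,397/4.5+100-.4); print("grip",onz(c,*g,.188), w((.06-.15*np.cos(.55),.19,.188)))
```

```text
[0.48937975 0.09376405 0.125     ] [0.48927362 0.09314698 0.125     ] [0.48253895 0.09192546 0.125     ]
grip [0.51358092 0.28410258 0.188     ] [0.50878778 0.28123008 0.188     ]
```

>>> {"api": "jog_arm", "payload": {"deltas": [{"x": 0,"y": 20,"z": 0,"twist": 8,"fingers": 0.7},{"x": 0,"y": 40,"z": 0,"twist": 16,"fingers": 0.7},{"x": 10,"y": 60,"z": 0,"twist": 24,"fingers": 0.7},{"x": 30,"y": 80,"z": 0,"twist": 32,"fingers": 0.7},{"x": 50,"y": 92,"z": 0,"twist": 40,"fingers": 0.7},{"x": 70,"y": 92,"z": 0,"twist": 48,"fingers": 0.7},{"x": 90,"y": 92,"z": 0,"twist": 56,"fingers": 0.7},{"x": 110,"y": 92,"z": 0,"twist": 64,"fingers": 0.7},{"x": 130,"y": 92,"z": 0,"twist": 72,"fingers": 0.7},{"x": 135,"y": 92,"z": 0,"twist": 80,"fingers": 0.7}]}}

```text
time: 17.95
ee_pos: [0.4914, 0.0936, 0.2355]
tcp_rot: [88.9, 88.8, 148.8]
wrist_force: [-1.4, 0.4, -0.3]
opening: 0.0597
```

>>> {"api": "jog_arm", "payload": {"deltas": [{"x": 0,"y": 0,"z": 0,"twist": 8,"fingers": 0.7},{"x": 0,"y": 0,"z": 0,"twist": 16,"fingers": 0.7},{"x": 0,"y": 0,"z": 0,"twist": 24,"fingers": 0.7},{"x": 0,"y": 0,"z": 0,"twist": 32,"fingers": 0.7},{"x": 0,"y": 0,"z": 0,"twist": 40,"fingers": 0.7},{"x": 0,"y": 0,"z": 0,"twist": 48,"fingers": 0.7},{"x": 0,"y": 0,"z": 0,"twist": 56,"fingers": 0.7},{"x": 0,"y": 0,"z": 0,"twist": 64,"fingers": 0.7},{"x": 0,"y": 0,"z": 0,"twist": 72,"fingers": 0.7},{"x": 0,"y": 0,"z": 0,"twist": 80,"fingers": 0.7}]}}

```text
time: 18.95
ee_pos: [0.4916, 0.0936, 0.235]
tcp_rot: [88.0, 88.8, -131.9]
wrist_force: [-0.2, -0.5, 0.3]
opening: 0.0598
```

```bash
python3 -c "
from h import *
st()"
```

```text
t18.95 p [491.6  93.6 235. ] F [-0.2 -0.5  0.3] M [0.01 0.   0.07] op 59.8 q [  11.   -1.    2.   94.   -1. -129.]
toolx [-0.014 -0.016 -1.   ] tooly ang -129.9
```

>>> {"api": "jog_arm", "payload": {"deltas": [{"x": -2,"y": 0,"z": -20,"twist": 8,"fingers": 0.7},{"x": -2,"y": 0,"z": -40,"twist": 16,"fingers": 0.7},{"x": -2,"y": 0,"z": -60,"twist": 24,"fingers": 0.7},{"x": -2,"y": 0,"z": -80,"twist": 32,"fingers": 0.7},{"x": -2,"y": 0,"z": -80,"twist": 38,"fingers": 0.7},{"x": -2,"y": 0,"z": -80,"twist": 38,"fingers": 0.7}]}}

```text
time: 19.55
ee_pos: [0.4894, 0.0936, 0.1541]
tcp_rot: [84.4, 88.7, -97.6]
wrist_force: [0.4, 0.6, 0.3]
opening: 0.0597
```

```bash
python3 -c "
from h import *
st()
c=cam('side'); save(c,'side16.png',(230,120,390,260),4)"
```

```text
t19.55 p [489.4  93.6 154.1] F [0.4 0.6 0.3] M [ 0.03 -0.01  0.04] op 59.7 q [  11.   -3.   -8.   85.   -1. -167.]
toolx [-0.003 -0.022 -1.   ] tooly ang -92.0
```

View pics/side16.png

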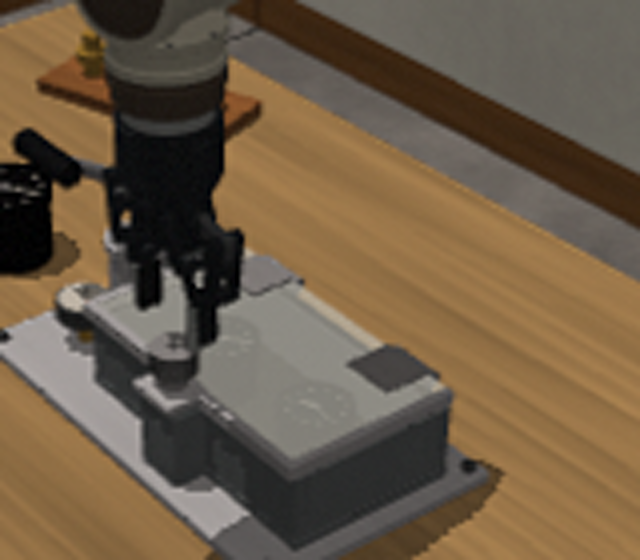

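>>> {"api": "jog_arm", "payload": {"deltas": [{"x": 0,"y": 0,"z": -20,"twist": 0,"fingers": 0.7},{"x": 0,"y": 0,"z": -35,"twist": 0,"fingers": 0.7},{"x": 0,"y": 0,"z": -37,"twist": 0,"fingers": 0.7},{"x": 0,"y": 0,"z": -37,"twist": 0,"fingers": 0.3},{"x": 0,"y": 0,"z": -37,"twist": 0,"fingers": 0.3},{"x": 0,"y": 0,"z": -37,"twist": 0,"fingers": 0.3},{"x": 0,"y": 0,"z": -37,"twist": 0,"fingers": 0.3},{"x": 0,"y": 0,"z": -37,"twist": 0,"fingers": 0.3}], "grip_force": 40}}

```text
time: 20.4
ee_pos: [0.4899, 0.0942, 0.1186]
tcp_rot: [89.7, 88.8, -92.5]
wrist_force: [-2.7, 4.9, 3.6]
opening: 0.0345
```

```bash
python3 -c "
from h import *
st()
c=cam('side'); save(c,'side17.png',(230,120,390,260),4)"
```

```text
t20.40 p [489.9  94.2 118.6] F [-2.7  4.9  3.6] M [ 1.11  0.37 -0.07] op 34.5 q [  11.   -2.  -12.   81.   -1. -166.]
toolx [-0.001 -0.02  -1.   ] tooly ang -92.2
```

View pics/side17.png

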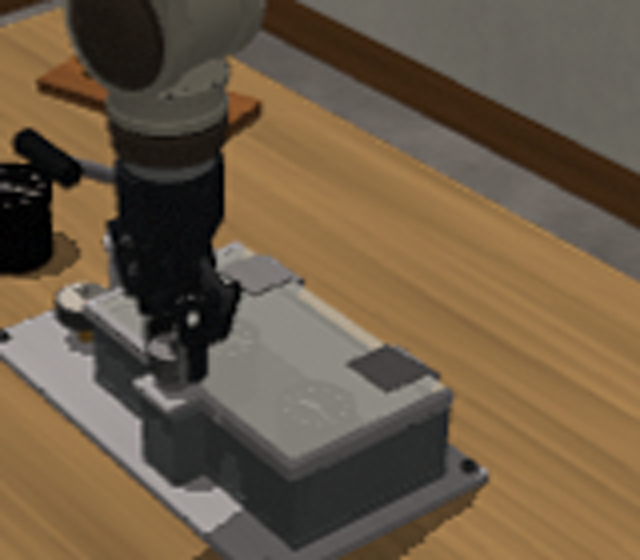

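>>> {"api": "jog_arm", "payload": {"deltas": [{"x": 0,"y": 0,"z": 0,"twist": -8,"fingers": 0.3},{"x": 0,"y": 0,"z": 0,"twist": -16,"fingers": 0.3},{"x": 0,"y": 0,"z": 0,"twist": -24,"fingers": 0.3},{"x": 0,"y": 0,"z": 0,"twist": -32,"fingers": 0.3},{"x": 0,"y": 0,"z": 0,"twist": -40,"fingers": 0.3},{"x": 0,"y": 0,"z": 0,"twist": -40,"fingers": 0.3}]}}

```text
time: 21.05
ee_pos: [0.4895, 0.0933, 0.1187]
tcp_rot: [91.4, 88.7, -130.9]
wrist_force: [-4.6, -3.7, 0.2]
opening: 0.0345
```

```bash
python3 -c "
from h import *
st()
c=cam('side'); save(c,'side18.png',(230,120,390,260),4)"
```

```text
t21.05 p [489.5  93.3 118.7] F [-4.6 -3.7  0.2] M [-0.88  0.73 -0.07] op 34.5 q [  11.   -2.  -11.   82.   -1. -126.]
toolx [-0.014 -0.017 -1.   ] tooly ang -132.4
```

View pics/side18.png

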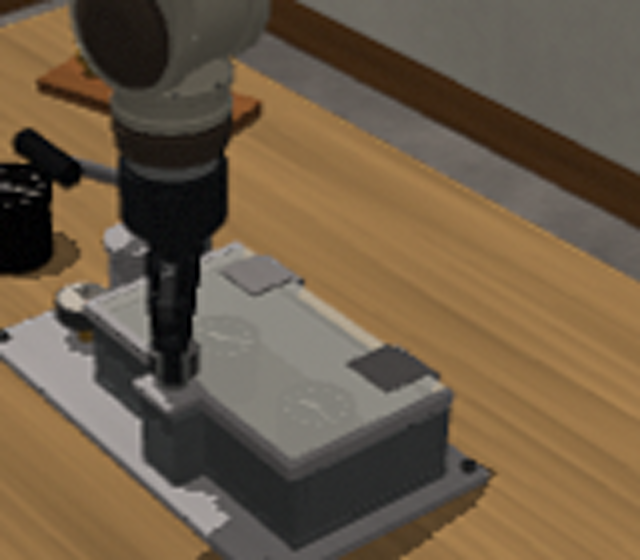

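>>> {"api": "jog_arm", "payload": {"deltas": [{"x": 0,"y": 0,"z": 0,"twist": -8,"fingers": 0.3},{"x": 0,"y": 0,"z": 0,"twist": -16,"fingers": 0.3},{"x": 0,"y": 0,"z": 0,"twist": -24,"fingers": 0.3},{"x": 0,"y": 0,"z": 0,"twist": -32,"fingers": 0.3},{"x": 0,"y": 0,"z": 0,"twist": -40,"fingers": 0.3},{"x": 0,"y": 0,"z": 0,"twist": -48,"fingers": 0.3},{"x": 0,"y": 0,"z": 0,"twist": -56,"fingers": 0.3},{"x": 0,"y": 0,"z": 0,"twist": -64,"fingers": 0.3},{"x": 0,"y": 0,"z": 0,"twist": -72,"fingers": 0.3},{"x": 0,"y": 0,"z": 0,"twist": -80,"fingers": 0.3}]}}

```text
time: 22.1
ee_pos: [0.4877, 0.0929, 0.1186]
tcp_rot: [97.7, 88.6, 155.5]
wrist_force: [-12.0, -1.4, 5.7]
opening: 0.0347
```

```bash
python3 -c "
from h import *
st()"
```

```text
t22.10 p [487.7  92.9 118.6] F [-12.   -1.4   5.7] M [-0.37  2.58  0.12] op 34.7 q [ 10.  -2. -11.  82.   1. -47.]
toolx [-0.023  0.01  -1.   ] tooly ang 147.8
```

>>> {"api": "jog_arm", "payload": {"deltas": [{"x": 0,"y": 0,"z": 0,"twist": -8,"fingers": 0.3},{"x": 0,"y": 0,"z": 0,"twist": -16,"fingers": 0.3},{"x": 0,"y": 0,"z": 0,"twist": -24,"fingers": 0.3},{"x": 0,"y": 0,"z": 0,"twist": -32,"fingers": 0.3},{"x": 0,"y": 0,"z": 0,"twist": -40,"fingers": 0.3},{"x": 0,"y": 0,"z": 0,"twist": -48,"fingers": 0.3},{"x": 0,"y": 0,"z": 0,"twist": -56,"fingers": 0.3},{"x": 0,"y": 0,"z": 0,"twist": -64,"fingers": 0.3},{"x": 0,"y": 0,"z": 0,"twist": -72,"fingers": 0.3},{"x": 0,"y": 0,"z": 0,"twist": -80,"fingers": 0.3}]}}

```text
time: 23.1
ee_pos: [0.4868, 0.0944, 0.1187]
tcp_rot: [102.8, 88.4, 80.6]
wrist_force: [-7.3, 11.0, 1.9]
opening: 0.0351
```

```bash
python3 -c "
from h import *
st()"
```

```text
t23.10 p [486.8  94.4 118.7] F [-7.3 11.   1.9] M [2.08 1.36 0.14] op 35.1 q [ 10.  -4. -13.  80.   2.  32.]
toolx [ 0.005  0.027 -1.   ] tooly ang 67.8
```

>>> {"api": "jog_arm", "payload": {"deltas": [{"x": 0,"y": 0,"z": 0,"twist": -5,"fingers": 0.3},{"x": 0,"y": 0,"z": 0,"twist": -10,"fingers": 0.3},{"x": 0,"y": 0,"z": 0,"twist": -15,"fingers": 0.3},{"x": 0,"y": 0,"z": 0,"twist": -20,"fingers": 0.3},{"x": 0,"y": 0,"z": 0,"twist": -24,"fingers": 0.3}]}}

```text
time: 23.6
ee_pos: [0.4868, 0.0951, 0.1188]
tcp_rot: [103.9, 88.3, 57.8]
wrist_force: [-0.5, 5.6, -1.3]
opening: 0.0353
```

```bash
python3 -c "
from h import *
st()"
```

```text
t23.60 p [486.8  95.1 118.8] F [-0.5  5.6 -1.3] M [1.07 0.09 0.1 ] op 35.3 q [ 10.  -4. -13.  80.   1.  56.]
toolx [ 0.016  0.025 -1.   ] tooly ang 43.9
```

>>> {"api": "jog_arm", "payload": {"deltas": [{"x": 0,"y": 0,"z": 0,"twist": -3,"fingers": 0.3},{"x": 0,"y": 0,"z": 0,"twist": -6,"fingers": 0.3},{"x": 0,"y": 0,"z": 0,"twist": -8,"fingers": 0.3}]}}

```text
time: 23.9
ee_pos: [0.487, 0.0954, 0.1188]
tcp_rot: [103.6, 88.3, 49.7]
wrist_force: [0.3, 2.3, -1.7]
opening: 0.0345
```

```bash
python3 -c "
from h import *
st()"
```

```text
t23.90 p [487.   95.4 118.8] F [ 0.3  2.3 -1.7] M [0.39 0.2  0.15] op 34.5 q [ 10.  -4. -14.  79.   1.  64.]
toolx [ 0.019  0.023 -1.   ] tooly ang 36.1
```

>>> {"api": "jog_arm", "payload": {"deltas": [{"x": 0,"y": 0,"z": 0,"twist": -4,"fingers": 0.3},{"x": 0,"y": 0,"z": 0,"twist": -8,"fingers": 0.3}]}}

```text
time: 24.1
ee_pos: [0.4871, 0.0955, 0.1188]
tcp_rot: [103.3, 88.3, 41.4]
wrist_force: [-0.8, 3.6, -1.6]
opening: 0.0349
```

```bash
python3 -c "
from h import *
st()"
```

```text
t24.10 p [487.1  95.5 118.8] F [-0.8  3.6 -1.6] M [0.32 0.1  0.13] op 34.9 q [ 11.  -4. -14.  79.   1.  72.]
toolx [ 0.023  0.02  -1.   ] tooly ang 28.2
```

>>> {"api": "jog_arm", "payload": {"deltas": [{"x": 0,"y": 0,"z": 0,"twist": -4,"fingers": 0.3},{"x": 0,"y": 0,"z": 0,"twist": -8,"fingers": 0.3}]}}

```text
time: 24.3
ee_pos: [0.4873, 0.0957, 0.1188]
tcp_rot: [102.8, 88.2, 33.1]
wrist_force: [0.6, 2.5, -1.5]
opening: 0.0343
```

```bash
python3 -c "
from h import *
st()"
```

```text
t24.30 p [487.3  95.7 118.8] F [ 0.6  2.5 -1.5] M [0.25 0.1  0.06] op 34.3 q [ 11.  -4. -14.  79.   1.  80.]
toolx [ 0.026  0.017 -1.   ] tooly ang 20.3
```

>>> {"api": "jog_arm", "payload": {"deltas": [{"x": 0,"y": 0,"z": 0,"twist": -4,"fingers": 0.3},{"x": 0,"y": 0,"z": 0,"twist": -8,"fingers": 0.3}]}}

```text
time: 24.5
ee_pos: [0.4874, 0.0958, 0.1188]
tcp_rot: [102.4, 88.2, 24.7]
wrist_force: [0.8, 1.4, -1.7]
opening: 0.0348
```

```bash
python3 -c "
from h import *
st()"
```

```text
t24.50 p [487.4  95.8 118.8] F [ 0.8  1.4 -1.7] M [0.26 0.11 0.13] op 34.8 q [ 11.  -5. -14.  79.   0.  89.]
toolx [ 0.028  0.013 -1.   ] tooly ang 12.4
```

>>> {"api": "jog_arm", "payload": {"deltas": [{"x": 0,"y": 0,"z": 0,"twist": -4,"fingers": 0.3},{"x": 0,"y": 0,"z": 0,"twist": -8,"fingers": 0.3}]}}

```text
time: 24.7
ee_pos: [0.4877, 0.0959, 0.1188]
tcp_rot: [101.8, 88.2, 16.3]
wrist_force: [0.7, 1.5, -1.5]
opening: 0.0348
```

```bash
python3 -c "
from h import *
st()"
```

```text
t24.70 p [487.7  95.9 118.8] F [ 0.7  1.5 -1.5] M [0.19 0.02 0.09] op 34.8 q [ 11.  -5. -14.  79.   0.  97.]
toolx [ 0.03   0.009 -1.   ] tooly ang 4.5
```

>>> {"api": "jog_arm", "payload": {"deltas": [{"x": 0,"y": 0,"z": 0,"twist": -4,"fingers": 0.3},{"x": 0,"y": 0,"z": 0,"twist": -8,"fingers": 0.3}]}}

```text
time: 24.9
ee_pos: [0.4878, 0.0959, 0.1188]
tcp_rot: [101.5, 88.2, 8.1]
wrist_force: [1.4, 1.1, -1.5]
opening: 0.0345
```

```bash
python3 -c "
from h import *
st()"
```

```text
t24.90 p [487.8  95.9 118.8] F [ 1.4  1.1 -1.5] M [0.17 0.05 0.09] op 34.5 q [ 11.  -5. -14.  79.  -0. 105.]
toolx [ 0.032  0.004 -0.999] tooly ang -3.4
```

>>> {"api": "jog_arm", "payload": {"deltas": [{"x": 0,"y": 0,"z": 0,"twist": -4,"fingers": 0.3},{"x": 0,"y": 0,"z": 0,"twist": -8,"fingers": 0.3}]}}

```text
time: 25.1
ee_pos: [0.4881, 0.096, 0.1188]
tcp_rot: [101.0, 88.1, -0.3]
wrist_force: [0.6, 0.7, -1.3]
opening: 0.035
```

```bash
python3 -c "
from h import *
st()"
```

```text
t25.10 p [488.1  96.  118.8] F [ 0.6  0.7 -1.3] M [0.21 0.1  0.14] op 35.0 q [ 11.  -5. -14.  79.  -0. 113.]
toolx [ 0.032 -0.    -0.999] tooly ang -11.3
```

>>> {"api": "jog_arm", "payload": {"deltas": [{"x": 0,"y": 0,"z": 0,"twist": -4,"fingers": 0.3},{"x": 0,"y": 0,"z": 0,"twist": -8,"fingers": 0.3}]}}

```text
time: 25.3
ee_pos: [0.4883, 0.096, 0.1188]
tcp_rot: [100.8, 88.1, -8.5]
wrist_force: [1.1, 0.4, -2.5]
opening: 0.0349
```

```bash
python3 -c "
from h import *
st()"
```

```text
t25.30 p [488.3  96.  118.8] F [ 1.1  0.4 -2.5] M [0.05 0.06 0.11] op 34.9 q [ 11.  -5. -14.  79.  -1. 121.]
toolx [ 0.033 -0.005 -0.999] tooly ang -19.3
```

>>> {"api": "jog_arm", "payload": {"deltas": [{"x": 0,"y": 0,"z": 0,"twist": -4,"fingers": 0.3},{"x": 0,"y": 0,"z": 0,"twist": -8,"fingers": 0.3}]}}

```text
time: 25.5
ee_pos: [0.4885, 0.0959, 0.1188]
tcp_rot: [100.4, 88.1, -16.7]
wrist_force: [1.2, -0.5, -1.4]
opening: 0.0347
```

```bash
python3 -c "
from h import *
st()"
```

```text
t25.50 p [488.5  95.9 118.8] F [ 1.2 -0.5 -1.4] M [0.12 0.08 0.31] op 34.7 q [ 12.  -4. -14.  79.  -1. 129.]
toolx [ 0.032 -0.01  -0.999] tooly ang -27.2
```

>>> {"api": "jog_arm", "payload": {"deltas": [{"x": 0,"y": 0,"z": 0,"twist": -1,"fingers": 0.3},{"x": 0,"y": 0,"z": 0,"twist": -1,"fingers": 0.3}]}}

```text
time: 25.7
ee_pos: [0.4886, 0.0959, 0.1187]
tcp_rot: [100.2, 88.1, -17.8]
wrist_force: [0.3, -0.7, -0.9]
opening: 0.0345
```

```bash
python3 -c "
from h import *
st()
cam('side'); st()"
```

```text
t25.70 p [488.6  95.9 118.7] F [ 0.3 -0.7 -0.9] M [0.13 0.29 0.21] op 34.5 q [ 12.  -4. -14.  79.  -1. 130.]
toolx [ 0.032 -0.01  -0.999] tooly ang -28.0
t25.75 p [488.6  95.9 118.8] F [ 0.8  0.  -1.4] M [0.12 0.24 0.24] op 34.7 q [ 12.  -4. -14.  79.  -1. 130.]
toolx [ 0.032 -0.01  -0.999] tooly ang -28.0
```

>>> {"api": "jog_arm", "payload": {"deltas": [{"x": 0,"y": 0,"z": 0,"twist": -2,"fingers": 0.3},{"x": 0,"y": 0,"z": 0,"twist": -4,"fingers": 0.3}]}}

```text
time: 25.95
ee_pos: [0.4886, 0.0959, 0.1188]
tcp_rot: [100.2, 88.1, -21.7]
wrist_force: [0.4, -1.0, -2.5]
opening: 0.0346
```

```bash
python3 -c "
from h import *
for i in range(4): print(bot.get_obs()['torque'].round(2)); cam('side')
st()"
```

```text
[0.14 0.18 0.32]
[0.03 0.22 0.21]
[0.03 0.13 0.22]
[0.05 0.16 0.27]
t26.15 p [488.6  95.9 118.8] F [ 1.1 -0.8 -1.7] M [0.09 0.12 0.35] op 34.6 q [ 12.  -4. -14.  79.  -1. 133.]
toolx [ 0.031 -0.012 -0.999] tooly ang -31.8
```

>>> {"api": "jog_arm", "payload": {"deltas": [{"x": 0,"y": 0,"z": 0,"twist": 0,"fingers": 0.6},{"x": 0,"y": 0,"z": 0,"twist": 0,"fingers": 0.7},{"x": 0,"y": 0,"z": 0,"twist": 0,"fingers": 0.7},{"x": 0,"y": 0,"z": 0,"twist": 0,"fingers": 0.7},{"x": 0,"y": 0,"z": 25,"twist": 0,"fingers": 0.7},{"x": 0,"y": 0,"z": 65,"twist": 0,"fingers": 0.7},{"x": -40,"y": 0,"z": 105,"twist": 5,"fingers": 0.4},{"x": -80,"y": 0,"z": 130,"twist": 12,"fingers": 0.0},{"x": -110,"y": 20,"z": 130,"twist": 20,"fingers": 0.0},{"x": -110,"y": 60,"z": 130,"twist": 28,"fingers": 0.0}]}}

```text
time: 27.15
ee_pos: [0.3765, 0.1551, 0.2516]
tcp_rot: [101.7, 87.8, 8.1]
wrist_force: [2.9, -0.2, 0.6]
opening: 0.0018
```

```bash
python3 -c "
from h import *
st()
c=cam('side'); save(c,'side20.png',(210,110,370,250),4)
c=cam('top'); save(c,'top20.png',(165,100,335,230),4.5)"
```

```text
t27.15 p [376.5 155.1 251.6] F [ 2.9 -0.2  0.6] M [ 0.02 -0.13 -0.02] op 1.8 q [ 23. -16.  -9.  95.  -1. 116.]
toolx [ 0.038  0.005 -0.999] tooly ang -3.6
```

View pics/side20.png

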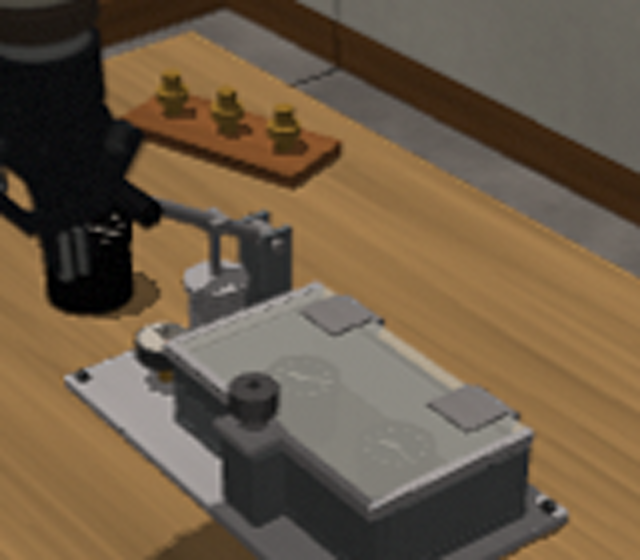

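View pics/top20.png

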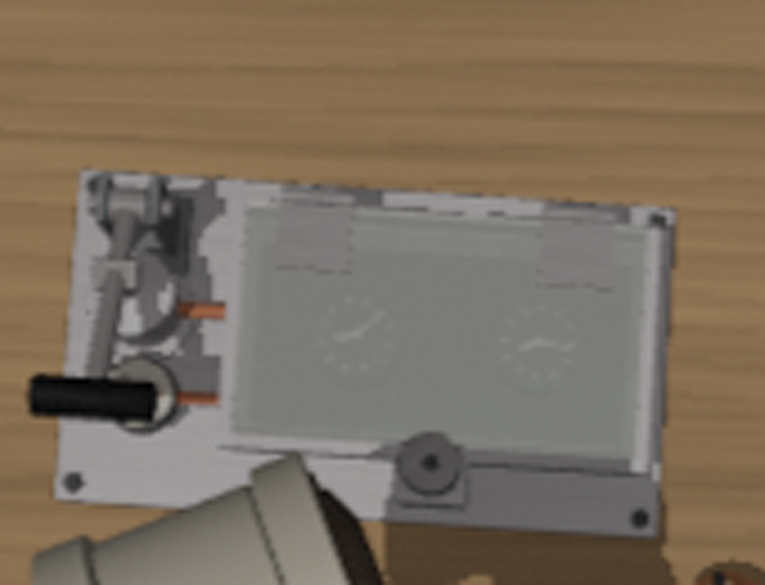

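>>> {"api": "jog_arm", "payload": {"deltas": [{"x": 25,"y": 25,"z": 0,"twist": 0,"fingers": 0.0},{"x": 50,"y": 50,"z": 0,"twist": 0,"fingers": 0.0},{"x": 75,"y": 80,"z": 0,"twist": 0,"fingers": 0.0},{"x": 105,"y": 110,"z": 0,"twist": 0,"fingers": 0.0},{"x": 130,"y": 127,"z": -5,"twist": 0,"fingers": 0.0},{"x": 135,"y": 129,"z": -15,"twist": 0,"fingers": 0.0},{"x": 135,"y": 129,"z": -15,"twist": 0,"fingers": 0.0}]}}

```text
time: 27.95
ee_pos: [0.5131, 0.2872, 0.2319]
tcp_rot: [99.8, 88.2, 6.4]
wrist_force: [-0.2, 0.3, 0.3]
opening: 0.0002
```

```bash
python3 -c "
from h import *
st()
c=cam('side'); save(c,'side21.png',(180,80,340,240),3.7)
for f in (.55,.4,.2,0,-.1,-.25,-.3): p=.15*np.cos(f); print(f, round(.5136+.15*np.cos(.55)-p,4), round(.11+.15*np.sin(f)+.012+.017,4))"
```

```text
t27.95 p [513.1 287.2 231.9] F [-0.2  0.3  0.3] M [0.02 0.04 0.01] op 0.2 q [ 30.   8.  12.  92.  -1. 123.]
toolx [ 0.032  0.004 -0.999] tooly ang -3.4
0.55 0.5136 0.2174
0.4 0.5033 0.1974
0.2 0.4945 0.1688
0 0.4915 0.139
-0.1 0.4922 0.124
-0.25 0.4961 0.1019
-0.3 0.4982 0.0947
```

View pics/side21.png

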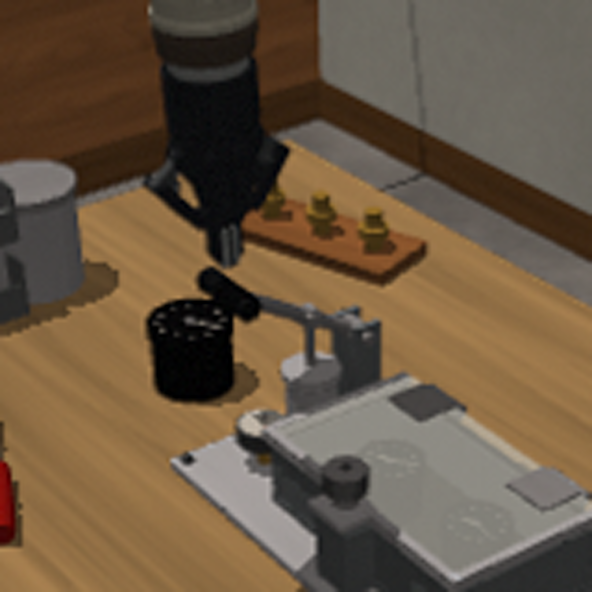

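>>> {"api": "jog_arm", "payload": {"deltas": [{"x": -2,"y": -2,"z": -15,"twist": 0,"fingers": 0.0},{"x": -10,"y": -2,"z": -34,"twist": 0,"fingers": 0.0},{"x": -14,"y": -2,"z": -49,"twist": 0,"fingers": 0.0},{"x": -18,"y": -2,"z": -63,"twist": 0,"fingers": 0.0},{"x": -20,"y": -2,"z": -78,"twist": 0,"fingers": 0.0},{"x": -21,"y": -2,"z": -93,"twist": 0,"fingers": 0.0},{"x": -20,"y": -2,"z": -108,"twist": 0,"fingers": 0.0},{"x": -19,"y": -2,"z": -120,"twist": 0,"fingers": 0.0},{"x": -17,"y": -2,"z": -130,"twist": 0,"fingers": 0.0},{"x": -17,"y": -2,"z": -132,"twist": 0,"fingers": 0.0}]}}

```text
time: 29.0
ee_pos: [0.495, 0.2843, 0.1025]
tcp_rot: [102.4, 88.0, 9.0]
wrist_force: [-3.2, 0.4, 7.4]
opening: -0.0002
```

```bash
python3 -c "
from h import *
st()
c=cam('side'); save(c,'side22.png',(180,80,340,240),3.7)"
```

```text
t29.00 p [495.  284.3 102.5] F [-3.2  0.4  7.4] M [-0.06  0.52  0.06] op -0.2 q [ 30.   6.  -5.  77.  -1. 124.]
toolx [ 0.034  0.005 -0.999] tooly ang -3.5
```

View pics/side22.png

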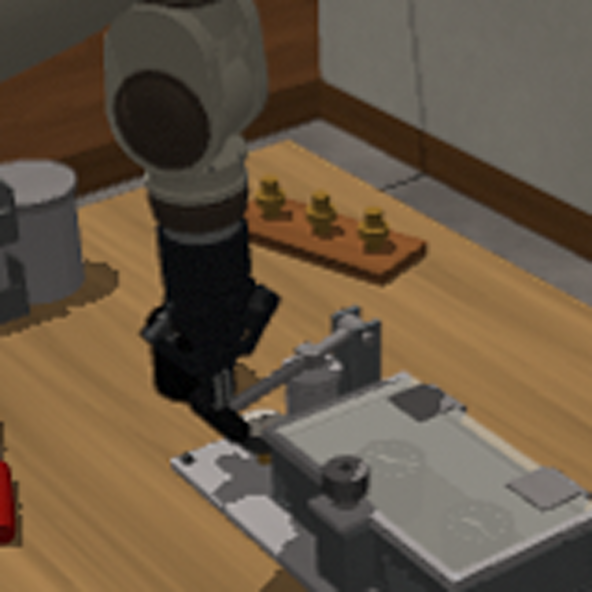

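>>> {"api": "jog_arm", "payload": {"deltas": [{"x": 0,"y": 0,"z": -2,"twist": 0,"fingers": 0.0},{"x": 1,"y": 0,"z": -4,"twist": 0,"fingers": 0.0},{"x": 1,"y": 0,"z": -5,"twist": 0,"fingers": 0.0}]}}

```text
time: 29.35
ee_pos: [0.4954, 0.2842, 0.1016]
tcp_rot: [106.4, 87.8, 12.9]
wrist_force: [-9.3, -1.1, 23.2]
opening: -0.0003
```

>>> {"api": "jog_arm", "payload": {"deltas": [{"x": -2,"y": 0,"z": 12,"twist": 0,"fingers": 0.0},{"x": -3,"y": 0,"z": 27,"twist": 0,"fingers": 0.0},{"x": -3,"y": 0,"z": 42,"twist": 0,"fingers": 0.0},{"x": -1,"y": 0,"z": 60,"twist": 0,"fingers": 0.0},{"x": 1,"y": 0,"z": 75,"twist": 0,"fingers": 0.0},{"x": 6,"y": 0,"z": 92,"twist": 0,"fingers": 0.0},{"x": 14,"y": 0,"z": 110,"twist": 0,"fingers": 0.0},{"x": 18,"y": 0,"z": 125,"twist": 0,"fingers": 0.0},{"x": 18,"y": 0,"z": 130,"twist": 0,"fingers": 0.0},{"x": 18,"y": 0,"z": 130,"twist": 0,"fingers": 0.0}]}}

```text
time: 30.35
ee_pos: [0.5132, 0.2838, 0.2328]
tcp_rot: [107.1, 87.7, 13.6]
wrist_force: [-0.2, 0.0, 1.0]
opening: 0.0002
```

>>> {"api": "jog_arm", "payload": {"deltas": [{"x": 0,"y": 0,"z": 0,"twist": 0,"fingers": 0.0},{"x": 0,"y": 0,"z": 0,"twist": 0,"fingers": 0.0}]}}

```text
time: 30.55
ee_pos: [0.5126, 0.2835, 0.2323]
tcp_rot: [106.8, 87.8, 13.3]
wrist_force: [1.3, 0.1, 0.3]
opening: 0.0001
```

```bash
python3 -c "
from h import *
st()
c=cam('side'); save(c,'side23.png',(180,80,340,240),3.7)"
```

```text
t30.55 p [512.6 283.5 232.3] F [1.3 0.1 0.3] M [-0.03  0.01 -0.03] op 0.1 q [ 29.   8.  11.  91.  -1. 123.]
toolx [ 0.038  0.009 -0.999] tooly ang -3.5
```

View pics/side23.png

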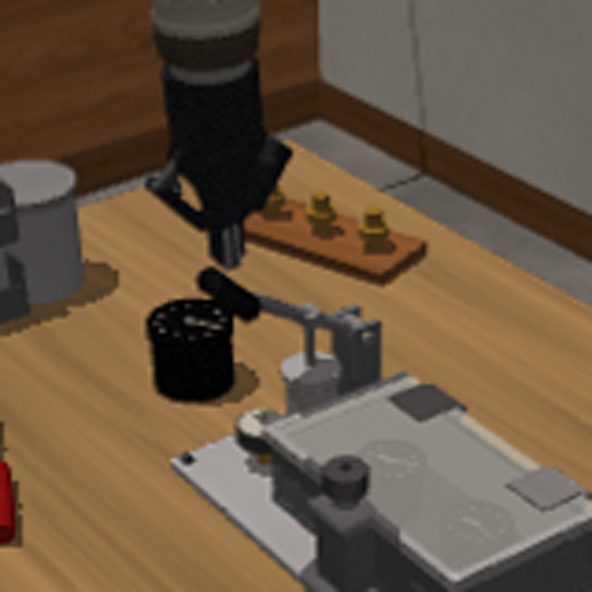

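Lever is back at rest (grip at the same pixels, about (228,292), as before). Second stroke, then a third for margin.

>>> {"api": "jog_arm", "payload": {"deltas": [{"x": -2,"y": 0,"z": -15,"twist": 0,"fingers": 0.0},{"x": -10,"y": 0,"z": -34,"twist": 0,"fingers": 0.0},{"x": -14,"y": 0,"z": -49,"twist": 0,"fingers": 0.0},{"x": -18,"y": 0,"z": -63,"twist": 0,"fingers": 0.0},{"x": -20,"y": 0,"z": -78,"twist": 0,"fingers": 0.0},{"x": -21,"y": 0,"z": -93,"twist": 0,"fingers": 0.0},{"x": -20,"y": 0,"z": -108,"twist": 0,"fingers": 0.0},{"x": -19,"y": 0,"z": -120,"twist": 0,"fingers": 0.0},{"x": -17,"y": 0,"z": -131,"twist": 0,"fingers": 0.0},{"x": -17,"y": 0,"z": -132,"twist": 0,"fingers": 0.0}]}}

```text
time: 31.6
ee_pos: [0.4948, 0.2837, 0.1016]
tcp_rot: [108.3, 87.8, 14.8]
wrist_force: [-9.9, -0.8, 19.0]
opening: 0.0001
```

>>> {"api": "jog_arm", "payload": {"deltas": [{"x": 0,"y": 0,"z": -2,"twist": 0,"fingers": 0.0},{"x": 1,"y": 0,"z": -4,"twist": 0,"fingers": 0.0},{"x": 1,"y": 0,"z": -5,"twist": 0,"fingers": 0.0}]}}

```text
time: 31.9
ee_pos: [0.495, 0.2839, 0.1012]
tcp_rot: [110.5, 87.7, 17.0]
wrist_force: [-19.5, -8.8, 45.1]
opening: -0.0
```

>>> {"api": "jog_arm", "payload": {"deltas": [{"x": -2,"y": 0,"z": 12,"twist": 0,"fingers": 0.0},{"x": -3,"y": 0,"z": 27,"twist": 0,"fingers": 0.0},{"x": -3,"y": 0,"z": 42,"twist": 0,"fingers": 0.0},{"x": -1,"y": 0,"z": 60,"twist": 0,"fingers": 0.0},{"x": 1,"y": 0,"z": 75,"twist": 0,"fingers": 0.0},{"x": 6,"y": 0,"z": 92,"twist": 0,"fingers": 0.0},{"x": 14,"y": 0,"z": 110,"twist": 0,"fingers": 0.0},{"x": 18,"y": 0,"z": 125,"twist": 0,"fingers": 0.0},{"x": 18,"y": 0,"z": 130,"twist": 0,"fingers": 0.0},{"x": 18,"y": 0,"z": 130,"twist": 0,"fingers": 0.0}]}}

```text
time: 32.9
ee_pos: [0.513, 0.2839, 0.2312]
tcp_rot: [110.6, 87.7, 17.1]
wrist_force: [-0.1, 0.4, -0.1]
opening: -0.0
```

>>> {"api": "jog_arm", "payload": {"deltas": [{"x": -2,"y": 0,"z": -15,"twist": 0,"fingers": 0.0},{"x": -10,"y": 0,"z": -34,"twist": 0,"fingers": 0.0},{"x": -14,"y": 0,"z": -49,"twist": 0,"fingers": 0.0},{"x": -18,"y": 0,"z": -63,"twist": 0,"fingers": 0.0},{"x": -20,"y": 0,"z": -78,"twist": 0,"fingers": 0.0},{"x": -21,"y": 0,"z": -93,"twist": 0,"fingers": 0.0},{"x": -20,"y": 0,"z": -108,"twist": 0,"fingers": 0.0},{"x": -19,"y": 0,"z": -120,"twist": 0,"fingers": 0.0},{"x": -17,"y": 0,"z": -131,"twist": 0,"fingers": 0.0},{"x": -17,"y": 0,"z": -132,"twist": 0,"fingers": 0.0}]}}

```text
time: 33.9
ee_pos: [0.4944, 0.284, 0.1014]
tcp_rot: [112.8, 87.7, 19.4]
wrist_force: [-16.3, -4.4, 32.1]
opening: 0.0002
```

>>> {"api": "jog_arm", "payload": {"deltas": [{"x": 0,"y": 0,"z": -2,"twist": 0,"fingers": 0.0},{"x": 1,"y": 0,"z": -4,"twist": 0,"fingers": 0.0},{"x": 1,"y": 0,"z": -5,"twist": 0,"fingers": 0.0}]}}

```text
time: 34.2
ee_pos: [0.4943, 0.2841, 0.1011]
tcp_rot: [114.5, 87.6, 21.1]
wrist_force: [-21.5, -9.2, 51.2]
opening: -0.0002
```

>>> {"api": "jog_arm", "payload": {"deltas": [{"x": -2,"y": 0,"z": 12,"twist": 0,"fingers": 0.0},{"x": -3,"y": 0,"z": 27,"twist": 0,"fingers": 0.0},{"x": -3,"y": 0,"z": 42,"twist": 0,"fingers": 0.0},{"x": -1,"y": 0,"z": 60,"twist": 0,"fingers": 0.0},{"x": 1,"y": 0,"z": 75,"twist": 0,"fingers": 0.0},{"x": 6,"y": 0,"z": 92,"twist": 0,"fingers": 0.0},{"x": 14,"y": 0,"z": 110,"twist": 0,"fingers": 0.0},{"x": 18,"y": 0,"z": 135,"twist": 0,"fingers": 0.0},{"x": 10,"y": 0,"z": 165,"twist": 0,"fingers": 0.0},{"x": -30,"y": 0,"z": 175,"twist": 0,"fingers": 0.0}]}}

```text
time: 35.2
ee_pos: [0.4659, 0.2842, 0.2762]
tcp_rot: [114.3, 87.5, 20.8]
wrist_force: [-0.4, 0.2, -0.2]
opening: 0.0003
```

>>> {"api": "jog_arm", "payload": {"deltas": [{"x": -40,"y": 0,"z": 0,"twist": 0,"fingers": 0.0},{"x": -80,"y": 0,"z": 0,"twist": 0,"fingers": 0.0},{"x": -100,"y": 0,"z": 0,"twist": 0,"fingers": 0.0},{"x": -100,"y": 0,"z": 0,"twist": 0,"fingers": 0.0}]}}

```text
time: 35.6
ee_pos: [0.3635, 0.284, 0.2758]
tcp_rot: [114.4, 87.6, 21.1]
wrist_force: [-0.0, 0.9, -0.2]
opening: -0.0001
```

```bash
python3 -c "
from h import *
st()
c=cam('side'); save(c,'side24.png',s=1.42)
c=cam('top'); save(c,'top24.png',s=1.42)"
```

```text
t35.60 p [363.5 284.  275.8] F [-0.   0.9 -0.2] M [-0.    0.09 -0.02] op -0.1 q [ 38.  -9.  -0.  96.  -1. 132.]
toolx [ 0.04   0.015 -0.999] tooly ang -3.4
```

View pics/side24.png

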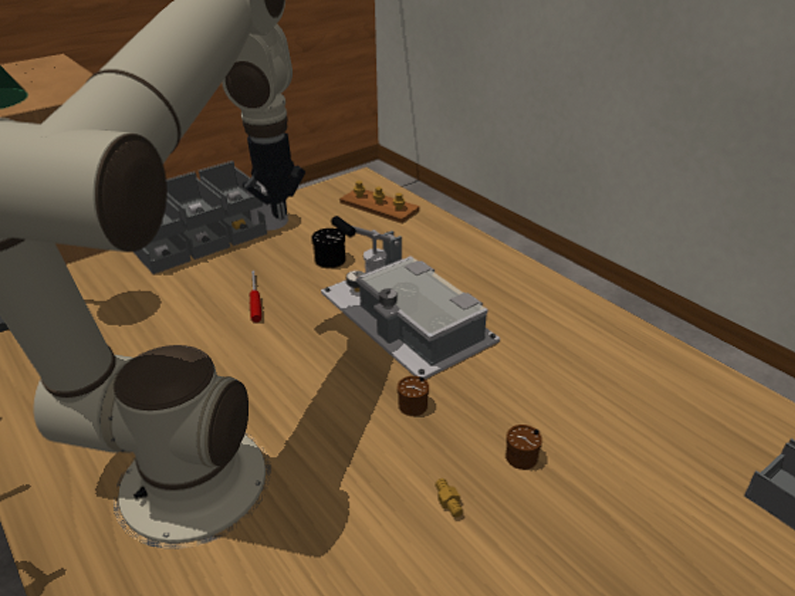

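View pics/top24.png

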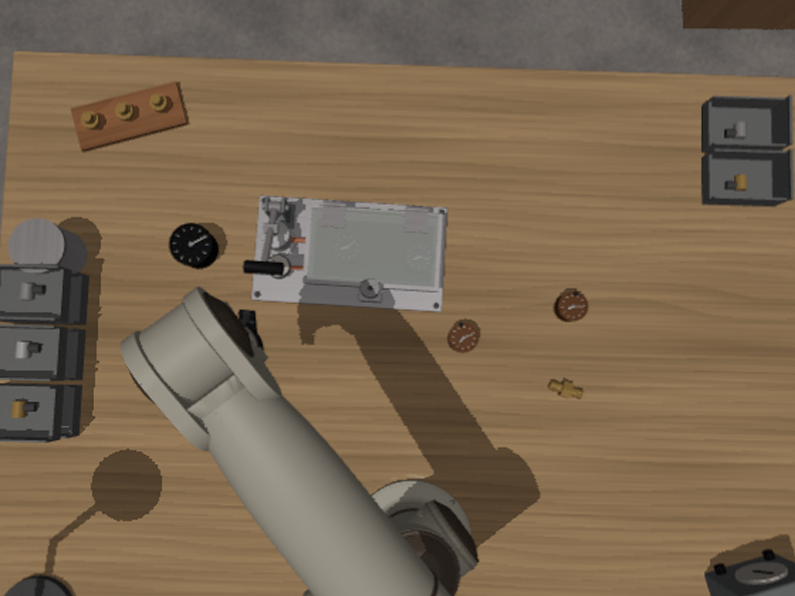

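```bash
python3 -c "
from h import *
print(ticket.job_done())"
```

```text
the job is handed in; nothing more can be done
None
```

I loaded the chamber, shut and clamped the lid, stroked the pump three times and handed the job in at about 36 s. No verdict was reported.

- **Altimeters:** only two black altimeters were in the scene. Both stand dial up on the chamber floor, about 55 mm either side of centre. I checked this with the lid open and again through the shut lid. The two brown look-alikes, the airspeed indicator, the union and the screwdriver appear unmoved in the last pictures.
- **Lid and thumbscrew:** the last pictures show the lid flat on the rim. I turned the screw about 300° clockwise. Resistance rose from about 0.1 N m to about 0.27 N m, roughly 0.2 rad past the seat by my estimate, so I stopped and released. That it is seated rests on this torque rise, because there is no direct angle reading and single torque readings scattered by about ±0.05 N m.
- **Pump:** all three strokes went down until the tool stopped moving and the force climbed to 23, 45 and 51 N. The task's 40 N limit names the arm and the gripper's body. The last two strokes went past that figure, but the fingertips did the pressing and the wrist stayed far below 120 N. The lever was up at rest after the first and last strokes, with no force left on the tool after any of them, and the arm ended clear of everything.

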